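# Clamp a specimen cup in the shaker with the crank wheel

## Task

Stand the white-lidded specimen cup upright on the shaker's platform between the jaw and the V stop, and let go of it. Then wind the crank wheel clockwise until the jaw holds the cup firmly: slowly turned, the red handle takes about 10.5 N while the jaw is free, and the tension is right when it takes about 5 N more than that. Do not overtighten or push the jaw by hand, leave the yellow-lidded cup and the timer alone, and let go of the handle.

Things in the scene. Friction and masses are not known exactly. Their poses are not given: they have to be found in the camera images.
- white_cup: closed specimen cup with WHITE lid, loose: 66 mm high, body 49 mm in diameter up to 54 mm above its foot, lid 54.6 mm in diameter from 54 to 66 mm (good to grip from above). Origin: centre of its underside, z up. Stands on the worktop among other things at the start.
- yellow_cup: the same kind of cup with a YELLOW lid, loose; leave it alone. Origin: centre of its underside.
- timer: white digital timer, 45x75x63 mm, loose, standing on the worktop; leave it alone. Origin: centre of its underside.
- shaker: low white bench shaker with an aluminium platform, 300x120 mm, fixed on the worktop in varying place and yaw. Origin on the worktop under the nest; x runs along the platform from crank wheel to V stop, y across it, z up. Platform top at z = 45 mm. Two guide rails 4 mm high run along x at y = -40 and 40 mm. The wheel stands on a grey housing at x = -115 mm.
- nest (a point): point on the platform's top (z = 45 mm) where the cup may be set down; the jaw later slides it along x into the steel V stop (44 mm high, open towards the jaw). The stop is bolted anywhere along a slot: the bottom of its V lies 52 to 82 mm from the nest along x, different each time and not measured for you. A cup here clears jaw and stop.
- jaw: dark steel jaw with a sprung black rubber pad, 44 mm wide, 48 mm high over the platform; origin at platform level under the pad's free face, x towards the stop. At the start the face is 29 to 35 mm from the nest. The pad's spring (3 N per mm, no preload, 14.5 mm travel) gives way once the cup is against the stop; its force is the clamping force.
- wheel (a joint): wheel angle, rad, grows clockwise from above, 0 to 0.6 at the start; 10 mm of jaw travel per rad. Constant friction 0.45 Nm: 10.5 N along the circle at the handle in slow motion (less at rest), and the wheel stays where it is left. With the cup against the stop each 0.1 rad adds 0.7 N at the handle, 3 N of clamping. Right: 22 N of clamping (14 to 32 will do; 40 overstresses). Needs 3.4 to 7.5 rad.
- wheel_axis (a point): point on the wheel's vertical axis, 115 mm over the worktop, the height at which to grip the handle. The handle's circle has a radius of 42 mm about it.
- crank_grip (a point): red crank handle on the wheel's rim; point at the middle of its height, z = 115 mm: an upright knob 18 mm in diameter, from 96 to 130 mm over the worktop, that spins freely on its pin, so a gripper can carry it round without turning. The black rim below it reaches up to 94 mm.
Things that resemble listed ones, but are neither listed nor needed, are in the scene too. Leave any blue, orange or purple look-alike of the white_cup alone.

How it is judged (in metres and radians):
On the way, in this order (a step that is already met when the one before it is completed fails the run):
1. the white-lidded cup stands upright on the platform between jaw and stop, let go and not yet clamped (x of white_cup in the frame of shaker between -0.012 and 0.06 m and y of white_cup in the frame of shaker between -0.016 and 0.016 m and z of white_cup in the frame of shaker between 0.042 and 0.048 m and angle between white_cup's own z axis and vertical below 0.1 rad and contact force between the fingers and white_cup below 0.3 N and contact force between jaw and white_cup below 8 N), for 0.2 s.
2. the jaw, wound by the wheel, holds the cup at the right tension (contact force between jaw and white_cup between 14 and 32 N and contact force between the fingers and white_cup below 0.3 N), for 0.2 s.
At the end, for the whole second after the job is handed in: The jaw presses the white-lidded cup against the V stop with 14 to 32 N; the cup stands upright (within 0.1 rad) on the platform, centred across it within 12 mm, and cup and wheel are at rest (contact force between jaw and white_cup between 14 and 32 N and angle between white_cup's own z axis and vertical below 0.1 rad and z of white_cup in the frame of shaker between 0.042 and 0.05 m and y of white_cup in the frame of shaker between -0.012 and 0.012 m and linear speed of white_cup below 0.02 m/s and velocity of joint wheel between -0.05 and 0.05 rad/s); the robot touches nothing.
It fails at once if the jaw presses on the cup with more than 40 N (overtightened) (contact force between jaw and white_cup above 40 N).
It fails at once if the robot pushes the jaw itself with more than 8 N (contact force between any of the fingers, the arm and jaw above 8 N).
It fails at once if the yellow-lidded cup is moved by more than 15 mm (distance of yellow_cup from where it was at the start of the episode above 0.015 m).
It fails at once if the timer is moved by more than 15 mm (distance of timer from where it was at the start of the episode above 0.015 m).
It also fails if it takes over 72 s, if anything falls off the work surface, if the arm or the gripper's body presses on something with over 40 N, if the wrist force passes 120 N, or if a joint passes its speed limit or range.

## Robot

A 6-joint arm with a two-finger parallel gripper is mounted at the origin on a cart in front of the work surface, level with it; the furniture and walls round the work are solid. World frame = base frame: x ahead of the robot, y to its left, z up, the work surface at z = 0. Lengths are in m, angles in degrees, forces in N, time in s.
With the tool pointing down it reaches from about 0.325 to 0.925 m from the base axis. Payload 3.1 kg.
Tool frame: the origin (TCP) lies between the finger pads; the fingertips stand 17 mm ahead of it and the grasp point (between the pads) lies 2 mm behind it (arm.tip_extent is the distance from the TCP to the fingertips, in m); x points along the fingers, z is the direction in which the jaws open and shut, and the axes are right-handed (so a half turn about x gives the same grasp; the last joint's range is limited). The gripper opens to 85 mm and grips with 20 to 120 N. Pads are 22 mm wide; open, the fingers measure 114 mm over their backs; the gripper's body (76 mm by 85 mm) begins 54 mm behind the grasp point. The pads swing forward as they close: fully open they stand 13 mm farther back than shut.
Start: joints at [-83.148, 12.427, 92.441, -0, 75.132, -6.429], TCP at [0.144, -0.608, 0.248] pointing down, gripper open.
Joint ranges: [-157.48, 157.48], [-44.54, 120.13], [17.64, 146.25], [-64.5, 244.5], [7.68, 150.69], [-147.95, 147.95]. Speed limits (degrees/s): [159.86, 159.86, 180, 180, 180, 180].

## Interface

Orientations are given as a 3x3 rotation matrix whose columns are the frame's x, y, z axes.
In Python, from plant import monitor, cams, arm gives the robot as it stands.
- The arm moves only by the tool play_rows, never from a script. Its argument "targets" is a list of rows, each a list of 7 numbers: the gripper command: -1 is fully open, 1 is shut, values between are in proportion, then the shift along the tool's x, y, z in m, then the turn, a rotation vector about the tool's x, y, z in degrees. A call has exactly 10 rows; each row is the pose to reach, as a shift and turn from the pose measured when the call began, along the tool's axes at that moment; what a row does not reach only later rows make up. A row lasts 1/12 s, in which the tool goes at most 41.7 mm and 7.16 degrees, less where a joint would pass 70% of its speed; a pose out of reach is approached as far as the arm can. A call with a gripper value outside its range is refused whole. The fingers move at their own pace and stop on an object; "grip_force" is the grip in N (left out, the last holds). Time passes only in rows, so rows that repeat a pose let the fingers close, or fill a call up. It gives the time, the measured TCP pose, the force and the opening at its end, in the units of the state.
- monitor.get_state(): the state, without advancing time (a new reading comes with each control period).
- cams.get_image(name): name is "scene" or "top" or "wrist"; returns a dict with "color" (384x512x3 uint8, blue, green, red), "fx", "fy", "cx", "cy" (pixels), "extrinsics" (4x4, takes a point from camera to world coordinates). Camera axes: x right, y up, looking along -z (the intrinsics and any distortion apply to the point x, -y, -z); pixel columns grow to the right and rows downward; lengths in m; the calibration is good to about 2 mm. A picture is of the moment at which its call begins. There is no depth.
- arm.finish_job(): hands the job in, once; it reports no verdict.
The state is a dict: "clock": time; "joint_positions": joint angles; "qd": joint speeds; "joint_torque": joint torques, N m; "position": TCP position; "eef_rot": TCP orientation; "contact_force": force on the tool from outside, world axes, zero at the start; "torque": the same for the moment, N m; "finger_gap": finger opening in m.
Only numpy, scipy, OpenCV 4.12 (cv2) and the standard library are available. Lean on these libraries where they do the work, as an engineer would, in place of code of your own. Each camera call takes 0.05 s, during which the arm holds its last target.

## Working session

There is one attempt and no reset: what is moved stays moved. The work goes in short steps, Python scripts to look and compute and a tool call to move; the robot and the scene stay as the last step left them, time stands still between calls to the robot, and variables do not carry over. Pictures are saved under pics/ and viewed, and the job is handed in when it is done.

Besides the shell and the picture viewer there is one more tool, called after "Request:" as name(argument=value, ...), one argument or row to a line, values as JSON. play_rows: Moves the arm, as the interface text tells. Its arguments: {"type":"object","properties":{"targets":{"type":"array","items":{"type":"array","items":{"type":"number"}}},"grip_force":{"type":"number"}},"required":["targets"]}

```bash
ls; mkdir -p pics; python3 - <<'E'
from plant import monitor,cams,arm
import cv2
s=monitor.get_state();print(s)
for n in ["scene","top","wrist"]:
    d=cams.get_image(n);cv2.imwrite(f"pics/{n}0.png",d["color"]);print(n,{k:v for k,v in d.items() if k!="color"})
E
```

```text
pics
{'clock': 0.0, 'joint_positions': array([-8.31448125e+01,  1.24780764e+01,  9.25281990e+01,  1.14290999e-03,
        7.51310342e+01, -6.42803504e+00]), 'qd': array([-0.015863  ,  0.02046364, -0.02719326, -0.05617797,  0.09405965,
       -0.05835993]), 'joint_torque': array([ 4.10104203e-04, -3.96847987e+01, -3.03847754e+01, -1.28421289e-04,
        9.82792466e-03, -9.89214897e-06]), 'position': array([ 0.14354382, -0.60750567,  0.24695648]), 'eef_rot': array([[-2.66905607e-04,  9.73247414e-01,  2.29759438e-01],
       [ 2.38167133e-03,  2.29759413e-01, -9.73244543e-01],
       [-9.99997128e-01,  2.87447039e-04, -2.37927953e-03]]), 'contact_force': array([ 0.11156533, -0.33917937,  0.36464882]), 'torque': array([ 0.03526684,  0.02320316, -0.01290367]), 'finger_gap': 0.08563844684022502}
scene {'fx': 447.97090312698685, 'fy': 447.97090312698685, 'cx': 258.0528899557341, 'cy': 191.14300112794223, 'extrinsics': array([[-0.58108342,  0.41186956, -0.70192986, -0.3091931 ],
       [-0.8138293 , -0.28888459,  0.50420984,  0.62121132],
       [ 0.00489196,  0.86423906,  0.50305756,  0.72
[... 200 characters left out ...]
16439378e-02,  9.91700034e-01, -1.28044761e-01,
         3.67371669e-01],
       [-9.99928390e-01, -1.11942164e-02,  4.23132662e-03,
         4.76536198e-04],
       [ 2.76284598e-03,  1.28084861e-01,  9.91759363e-01,
         1.40789133e+00],
       [ 0.00000000e+00,  0.00000000e+00,  0.00000000e+00,
         1.00000000e+00]])}
wrist {'fx': 301.70805436686203, 'fy': 301.70805436686203, 'cx': 251.23711382653283, 'cy': 192.2011655996718, 'extrinsics': array([[ 0.22997068,  0.93849895,  0.25755233,  0.20947179],
       [-0.97319363,  0.22252256,  0.05811949, -0.59266812],
       [-0.00276612, -0.26401406,  0.96451486,  0.37270457],
       [ 0.        ,  0.        ,  0.        ,  1.        ]])}
```

View pics/scene0.png

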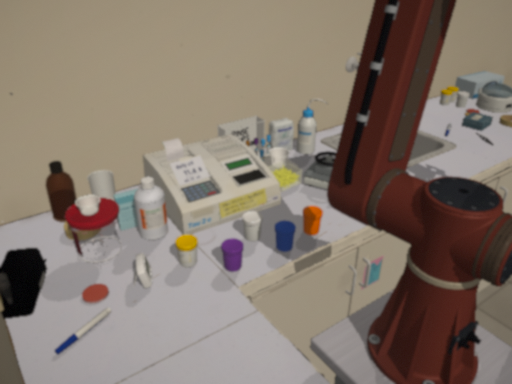

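View pics/top0.png

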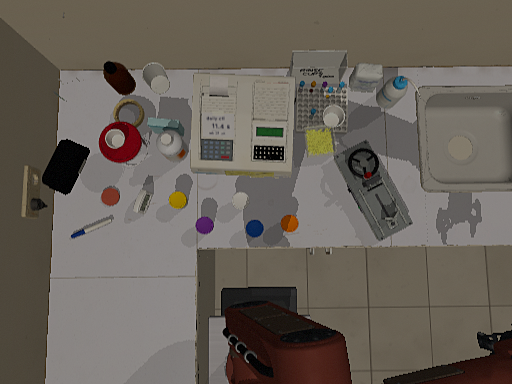

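View pics/wrist0.png

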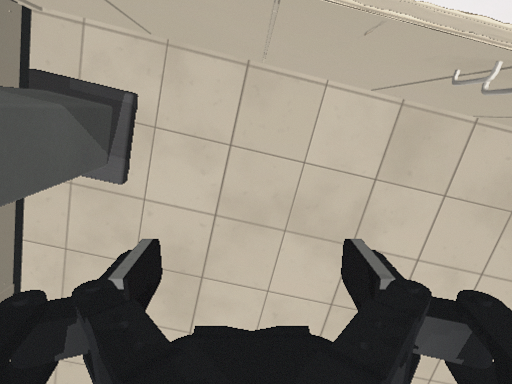

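The top view shows the white lid at about (240,200), yellow (178,199), timer (143,200), and the shaker with its wheel at (365,160) and stop near (390,210). I'll zoom in next.

```bash
cat > h.py <<'E'
from plant import monitor,cams,arm
import cv2, numpy as np
def ray(d,u,v,z):
    E=d["extrinsics"];p=np.array([(u-d["cx"])/d["fx"],-(v-d["cy"])/d["fy"],-1.])
    r=E[:3,:3]@p;o=E[:3,3];return o+r*(z-o[2])/r[2]
def proj(d,P):
    E=d["extrinsics"];q=E[:3,:3].T@(np.array(P)-E[:3,3])
    return d["cx"]+d["fx"]*q[0]/-q[2], d["cy"]-d["fy"]*q[1]/-q[2]
def crop(d,name,x0,y0,x1,y1,f):
    cv2.imwrite("pics/"+name,cv2.resize(d["color"][y0:y1,x0:x1],None,fx=f,fy=f,interpolation=cv2.INTER_CUBIC))
E
python3 - <<'E'
from h import *
d=cams.get_image("top")
crop(d,"t1.png",330,130,430,250,5); crop(d,"t2.png",130,170,310,245,4)
for n,u,v,z in [("wc",240,199,.066),("wheel",365,160,.094),("stop",390,210,.09)]:
    p=ray(d,u,v,z);print(n,p,np.hypot(p[0],p[1]))
E
```

```text
wc [0.50757455 0.0550013  0.066     ] 0.5105458476932847
wheel [ 0.61959509 -0.32710299  0.094     ] 0.7006385976365909
stop [ 0.46669059 -0.39685432  0.09      ] 0.612611995151957
```

View pics/t1.png

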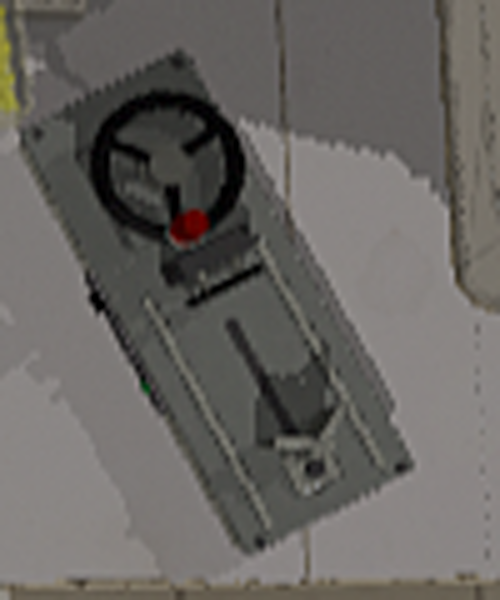

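View pics/t2.png

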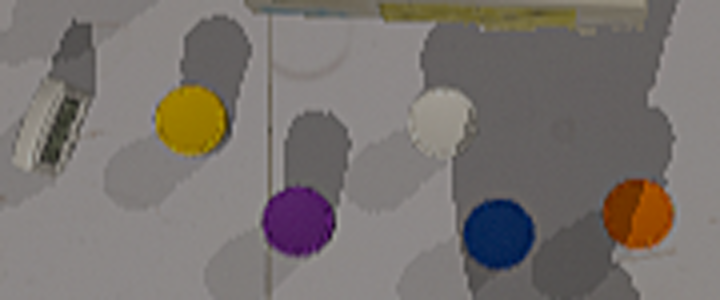

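```bash
python3 - <<'E'
from h import *
d=cams.get_image("top")
f=lambda u,v,z: ray(d,330+u/5-.4,130+v/5-.4,z)
L1,L2,R1,R2=f(148,300,.049),f(268,530,.049),f(262,250,.049),f(380,470,.049)
for a,b in((L1,L2),(R1,R2)):print(a,b,np.degrees(np.arctan2(*(b-a)[1::-1])))
C=[f(20,140,.045),f(185,50,.045),f(410,465,.045),f(250,552,.045)]
print("corners",C,np.mean(C,0)); print([np.linalg.norm(C[i]-C[(i+1)%4]) for i in range(4)])
for i,j in((0,3),(1,2)):print(np.degrees(np.arctan2(*(C[j]-C[i])[1::-1])))
w=f(168,168,.092);h=f(189,225,.13);print("wheel",w,"handle",h,np.linalg.norm((h-w)[:2]))
for p in(w,f(228,322,.045),f(305,435,.089)):print(p)
x=(C[3]+C[2]-C[0]-C[1])[:2];x/=np.linalg.norm(x);y=np.array([-x[1],x[0]])
print("x",x)
for n,p in dict(L1=L1,R1=R1,h=h,cm=np.mean(C,0),stop=f(305,435,.089),jaw=f(225,285,.093)).items():
  q=(p-w)[:2];print(n,q@x-.115,q@y)
print("cup",ray(d,130+441/4-.4,170+122/4-.4,.066))
for n,c in dict(y=(191,120),p=(299,221),b=(498,234),o=(638,213)).items(): print(n,ray(d,130+c[0]/4-.4,170+c[1]/4-.4,.066))
E
```

```text
[ 0.53459915 -0.31623711  0.049     ] [ 0.39111259 -0.38434296  0.049     ] -154.6086592679567
[ 0.56531585 -0.38890264  0.049     ] [ 0.42715747 -0.45535298  0.049     ] -154.31373916803
corners [array([ 0.63780528, -0.24043386,  0.045     ]), array([ 0.69477666, -0.34719703,  0.045     ]), array([ 0.43021037, -0.47547522,  0.045     ]), array([ 0.37782733, -0.37372435,  0.045     ])] [ 0.53515491 -0.35920761  0.045     ]
[np.float64(0.12101285688799633), np.float64(0.2940248535083971), np.float64(0.11444309280615424), np.float64(0.29215559850141914)]
-152.8558217066351
-154.1330077710604
wheel [ 0.61013945 -0.32169833  0.092     ] handle [ 0.56888573 -0.32334814  0.13      ] 0.04128669750969382
[ 0.61013945 -0.32169833  0.092     ]
[ 0.52067466 -0.36662993  0.045     ]
[ 0.44689052 -0.39797208  0.089     ]
x [-0.89490672 -0.44625324]
L1 -0.04983556250119556 -0.03859739261254734
R1 -0.04489691723827326 0.040138906553250656
h -0.07734553655635734 -0.0169331855841816
cm -0.031157190767696297 0.00010521317918080889
stop 0.06512997402072211 -0.0045924703381105365
jaw -0.036326356707467436 -0.004356145993510164
cup [0.50418728 0.05548171 0.066     ]
y [0.50790696 0.2471703  0.066     ]
p [0.42967521 0.16403323 0.066     ]
b [0.41806231 0.01262209 0.066     ]
o [ 0.4327833  -0.09424758  0.066     ]
```

```bash
cat >> h.py <<'E'
from scipy.spatial.transform import Rotation as Ro
def delta(P,yaw=None):
    s=monitor.get_state();R=np.array(s["eef_rot"]);d=R.T@(np.array(P)-s["position"])
    out=np.round(d,4)
    r=None
    if yaw is not None:
        a=np.radians(yaw);x=np.array([0,0,-1.]);z=np.array([np.cos(a),np.sin(a),0]);T=np.c_[x,np.cross(z,x),z]
        r=np.round(np.degrees(Ro.from_matrix(R.T@T).as_rotvec()),2)
    print("clk",round(s["clock"],2),"pos",np.round(s["position"],4),"gap",round(s["finger_gap"],4),"F",np.round(s["contact_force"],2),"delta",out,r)
    return out,r
E
python3 -c "
from h import *
delta((0.48,0.05,0.22),-76.7)"
```

```text
clk 0.25 pos [ 0.1435 -0.6079  0.2477] gap 0.0856 F [-0.2   0.84  0.5 ] delta [ 0.0284  0.4786 -0.563 ] [-0.02 -0.06 -0.01]
```

Request:
play_rows(
  targets=[
    [-1, 0.03, 0.48, -0.56, 0, 0, 0],
    [-1, 0.03, 0.48, -0.56, 0, 0, 0],
    [-1, 0.03, 0.48, -0.56, 0, 0, 0],
    [-1, 0.03, 0.48, -0.56, 0, 0, 0],
    [-1, 0.03, 0.48, -0.56, 0, 0, 0],
    [-1, 0.03, 0.48, -0.56, 0, 0, 0],
    [-1, 0.03, 0.48, -0.56, 0, 0, 0],
    [-1, 0.03, 0.48, -0.56, 0, 0, 0],
    [-1, 0.03, 0.48, -0.56, 0, 0, 0],
    [-1, 0.03, 0.48, -0.56, 0, 0, 0],
  ],
)

```text
clock: 1.08
position: [0.335, -0.2365, 0.2315]
eef_rot: [[0.001, 0.973, 0.229], [0.001, 0.229, -0.973], [-1.0, 0.001, -0.0]]
contact_force: [0.6, 0.6, 0.3]
finger_gap: 0.0849
```

```bash
python3 -c "
from h import *
delta((0.47,0.05,0.22),-76.7)
d=cams.get_image('wrist');cv2.imwrite('pics/w1.png',d['color'])"
```

```text
clk 1.08 pos [ 0.335  -0.2365  0.2315] gap 0.0849 F [0.62 0.56 0.35] delta [ 0.0118  0.197  -0.248 ] [-0.06 -0.03 -0.04]
```

View pics/w1.png

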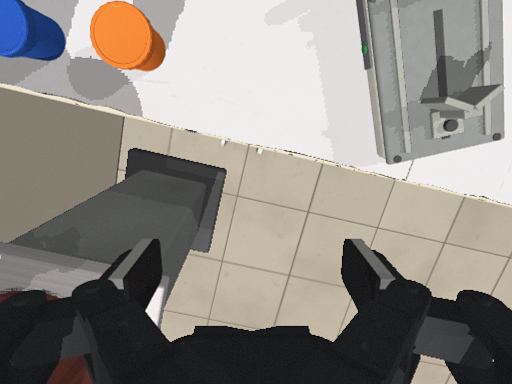

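The wrist view shows the shaker's stop end (stop near (455,100)), plus the orange and blue cups. I'll carry on to the white cup.

Request:
play_rows(
  targets=[
    [-1, 0.012, 0.197, -0.248, 0, 0, 0],
    [-1, 0.012, 0.197, -0.248, 0, 0, 0],
    [-1, 0.012, 0.197, -0.248, 0, 0, 0],
    [-1, 0.012, 0.197, -0.248, 0, 0, 0],
    [-1, 0.012, 0.197, -0.248, 0, 0, 0],
    [-1, 0.012, 0.197, -0.248, 0, 0, 0],
    [-1, 0.012, 0.197, -0.248, 0, 0, 0],
    [-1, 0.012, 0.197, -0.248, 0, 0, 0],
    [-1, 0.012, 0.197, -0.248, 0, 0, 0],
    [-1, 0.012, 0.197, -0.248, 0, 0, 0],
  ],
)

```text
clock: 1.97
position: [0.4709, 0.0592, 0.2213]
eef_rot: [[0.002, 0.971, 0.239], [0.008, 0.239, -0.971], [-1.0, 0.004, -0.007]]
contact_force: [-0.1, -0.5, 0.7]
finger_gap: 0.0855
```

```bash
python3 -c "
from h import *
delta((0.504,0.055,0.15),-76.7)
d=cams.get_image('wrist');cv2.imwrite('pics/w2.png',d['color']);print(proj(d,(.504,.0555,.066)));print(d['extrinsics'])"
```

```text
clk 1.97 pos [0.4709 0.0592 0.2213] gap 0.0855 F [-0.05 -0.47  0.73] delta [0.0713 0.0308 0.0125] [ 0.54 -0.42 -0.21]
(np.float64(264.6044948469978), np.float64(150.78374991821846))
[[ 0.23942525  0.93687017  0.25485257  0.53645724]
 [-0.97088206  0.23317782  0.05491936  0.07400441]
 [-0.00797366 -0.26058087  0.9654191   0.34712168]
 [ 0.          0.          0.          1.        ]]
```

View pics/w2.png

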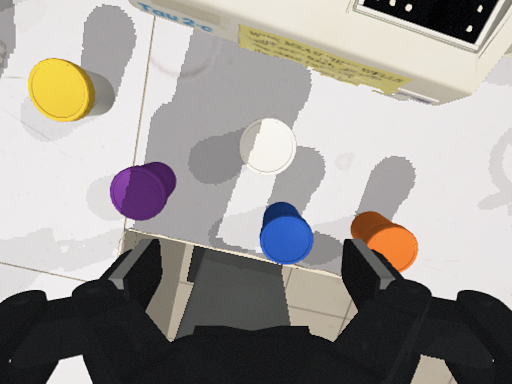

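The white lid is centred at about (267.5,146), close to the predicted (264.6,150.8).

```bash
python3 - <<'E'
from h import *
d=cams.get_image('wrist')
im=d["color"].astype(int);h=cv2.cvtColor(d["color"],cv2.COLOR_BGR2GRAY)
crop(d,"w2c.png",220,100,320,200,6)
for u,v in((267.5,146),): print(ray(d,u,v,.066))
delta((0.504,0.055,0.15),-76.7)
E
```

```text
[0.5084789  0.05274804 0.066     ]
clk 2.07 pos [0.4704 0.0574 0.2212] gap 0.0854 F [ 0.41 -1.13 -0.42] delta [0.0712 0.0319 0.0107] [ 0.31 -0.41 -0.2 ]
```

View pics/w2c.png

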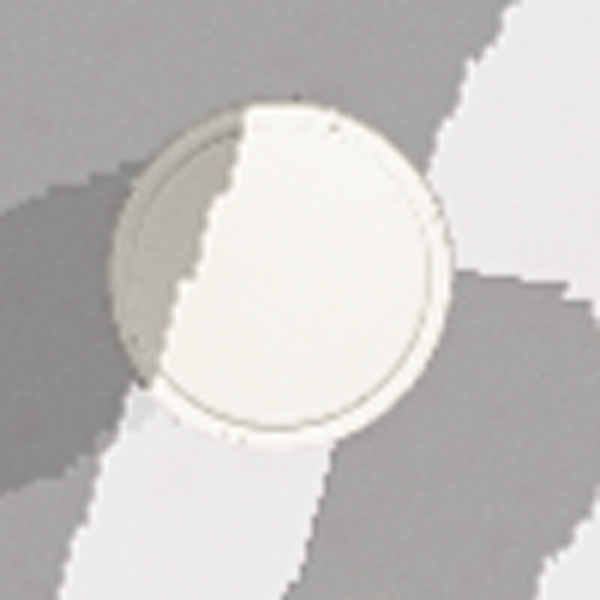

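Request:
play_rows(
  targets=[
    [-1, 0.03, 0.0345, 0.0125, 0.3, -0.4, -0.2],
    [-1, 0.06, 0.0345, 0.0125, 0.3, -0.4, -0.2],
    [-1, 0.09, 0.0345, 0.0125, 0.3, -0.4, -0.2],
    [-1, 0.11, 0.0345, 0.0125, 0.3, -0.4, -0.2],
    [-1, 0.13, 0.0345, 0.0125, 0.3, -0.4, -0.2],
    [-1, 0.15, 0.0345, 0.0125, 0.3, -0.4, -0.2],
    [-1, 0.163, 0.0345, 0.0125, 0.3, -0.4, -0.2],
    [-1, 0.168, 0.0345, 0.0125, 0.3, -0.4, -0.2],
    [-1, 0.168, 0.0345, 0.0125, 0.3, -0.4, -0.2],
    [-1, 0.168, 0.0345, 0.0125, 0.3, -0.4, -0.2],
  ],
)

```text
clock: 2.9
position: [0.5073, 0.0535, 0.0537]
eef_rot: [[0.0, 0.974, 0.229], [0.0, 0.229, -0.974], [-1.0, 0.0, 0.0]]
contact_force: [0.5, -0.2, 1.0]
finger_gap: 0.0854
```

```bash
python3 -c "
from h import *
delta((0.507,0.0535,0.053),-76.7)
d=cams.get_image('wrist');cv2.imwrite('pics/w3.png',d['color']);print(proj(d,(.507,.0535,.066)))"
```

```text
clk 2.9 pos [0.5073 0.0535 0.0537] gap 0.0854 F [ 0.46 -0.21  1.02] delta [ 0.0007 -0.0003 -0.    ] [-0.08  0.   -0.03]
(np.float64(250.3994784331826), np.float64(276.5993966487249))
```

View pics/w3.png

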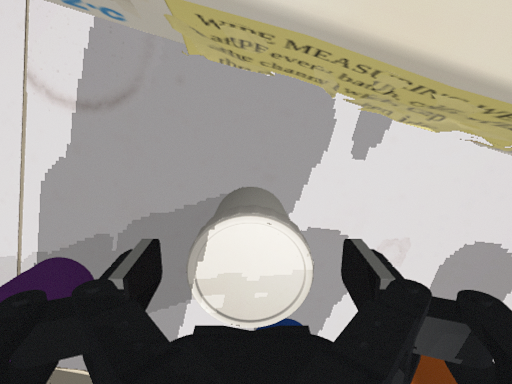

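The lid sits centred between the fingers at (250,272). Closing.

Request:
play_rows(
  targets=[
    [0, 0, 0, 0, 0, 0, 0],
    [1, 0, 0, 0, 0, 0, 0],
    [1, 0, 0, 0, 0, 0, 0],
    [1, 0, 0, 0, 0, 0, 0],
    [1, 0, 0, 0, 0, 0, 0],
    [1, 0, 0, 0, 0, 0, 0],
    [1, 0, 0, 0, 0, 0, 0],
    [1, 0, 0, 0, 0, 0, 0],
    [1, -0.01, 0, 0, 0, 0, 0],
    [1, -0.03, 0, 0, 0, 0, 0],
  ],
  grip_force=35,
)

```text
clock: 3.78
position: [0.5052, 0.054, 0.0825]
eef_rot: [[-0.004, 0.973, 0.229], [0.0, 0.229, -0.973], [-1.0, -0.004, -0.001]]
contact_force: [-0.2, 0.8, 1.0]
finger_gap: 0.0532
```

```bash
python3 -c "
from h import *
delta((0.507,-0.373,0.2),-64)
d=cams.get_image('wrist');cv2.imwrite('pics/w4.png',d['color'])"
```

```text
clk 3.78 pos [0.5052 0.054  0.0825] gap 0.0532 F [-0.25  0.78  0.98] delta [-0.1177 -0.0966  0.4159] [-12.75  -0.1    0.23]
```

View pics/w4.png

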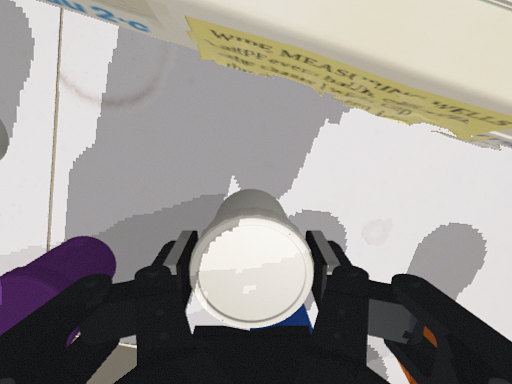

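Cup held (gap 53 mm). Next I'll lift it and carry it over to the shaker.

Request:
play_rows(
  targets=[
    [1, -0.04, 0, 0, 0, 0, 0],
    [1, -0.08, 0, 0, 0, 0, 0],
    [1, -0.12, -0.01, 0.02, -1, 0, 0],
    [1, -0.16, -0.02, 0.045, -3, 0, 0],
    [1, -0.16, -0.033, 0.082, -5, 0, 0],
    [1, -0.16, -0.047, 0.12, -7, 0, 0],
    [1, -0.16, -0.061, 0.158, -9, 0, 0],
    [1, -0.16, -0.075, 0.196, -11, 0, 0],
    [1, -0.16, -0.089, 0.234, -12.7, 0, 0],
    [1, -0.16, -0.103, 0.272, -12.7, 0, 0],
  ],
)

```text
clock: 4.67
position: [0.4701, -0.2362, 0.2478]
eef_rot: [[0.006, 0.899, 0.439], [-0.0, 0.439, -0.899], [-1.0, 0.005, 0.003]]
contact_force: [1.2, -0.2, -0.7]
finger_gap: 0.0533
```

```bash
python3 -c "
from h import *
delta((0.444,-0.404,0.24),-64)"
```

```text
clk 4.67 pos [ 0.4701 -0.2362  0.2478] gap 0.0533 F [ 1.24 -0.22 -0.66] delta [ 0.0077 -0.0971  0.1393] [ 0.02  0.17 -0.3 ]
```

Request:
play_rows(
  targets=[
    [1, 0.008, -0.022, 0.031, 0, 0.2, -0.3],
    [1, 0.008, -0.044, 0.063, 0, 0.2, -0.3],
    [1, 0.008, -0.066, 0.095, 0, 0.2, -0.3],
    [1, 0.008, -0.085, 0.122, 0, 0.2, -0.3],
    [1, 0.008, -0.094, 0.135, 0, 0.2, -0.3],
    [1, 0.008, -0.097, 0.139, 0, 0.2, -0.3],
    [1, 0.008, -0.097, 0.139, 0, 0.2, -0.3],
    [1, 0.008, -0.097, 0.139, 0, 0.2, -0.3],
    [1, 0.008, -0.097, 0.139, 0, 0.2, -0.3],
    [1, 0.008, -0.097, 0.139, 0, 0.2, -0.3],
  ],
)

```text
clock: 5.5
position: [0.4445, -0.4019, 0.2397]
eef_rot: [[-0.0, 0.898, 0.441], [0.001, 0.441, -0.898], [-1.0, 0.0, -0.001]]
contact_force: [-0.0, 0.5, -0.3]
finger_gap: 0.0534
```

```bash
python3 -c "
from h import *
delta((0.444,-0.404,0.24),-64)
d=cams.get_image('wrist');crop(d,'w5.png',0,0,512,384,1.5)
np.save('w5.npy',d,allow_pickle=True)"
```

```text
clk 5.5 pos [ 0.4445 -0.4019  0.2397] gap 0.0534 F [-0.    0.51 -0.3 ] delta [-0.0003 -0.0014  0.0017] [ 0.14 -0.06 -0.02]
```

View pics/w5.png

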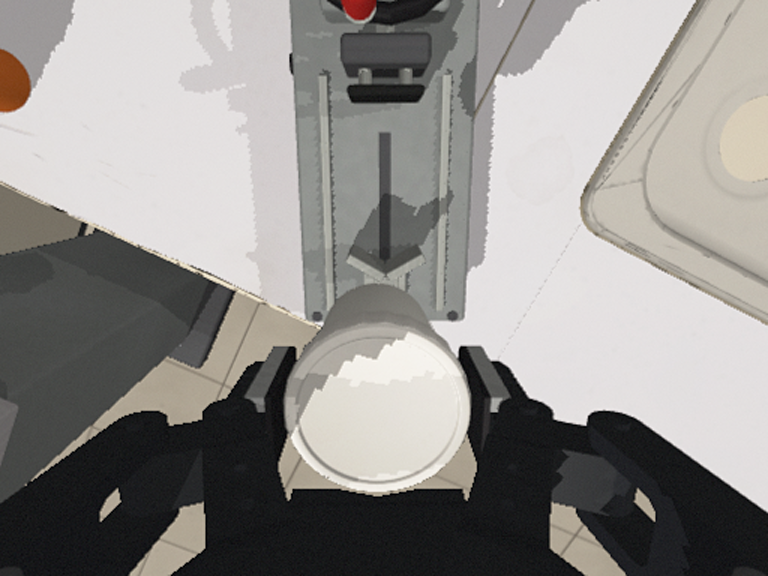

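The shaker is aligned with the view. In the 1.5x picture: rails at columns 326 and 444, jaw pad around row 95, V bottom at about (385,272), handle at (360,8).

```bash
python3 - <<'E'
from h import *
d=np.load('w5.npy',allow_pickle=True).item()
f=lambda u,v,z: ray(d,u/1.5-.2,v/1.5-.2,z)
LA,LB,RA,RB=f(324,80,.049),f(329,305,.049),f(447,80,.049),f(440,305,.049)
for a,b in((LA,LB),(RA,RB)):print(np.round(a,4),np.round(b,4),np.degrees(np.arctan2(*(b-a)[1::-1])))
print(np.linalg.norm(LA-RA),np.linalg.norm(LB-RB))
x=(LB-LA+RB-RA)[:2];x/=np.linalg.norm(x);y=np.array([-x[1],x[0]]);print("yaw",np.degrees(np.arctan2(x[1],x[0])))
mid=(LA+LB+RA+RB)[:2]/4
w=np.array([.610,-.3215]);nest0=mid+x*((w+.115*x-mid)@x);print("mid",mid,"nest",nest0,"wheel y",(w-mid)@y)
for n,p in dict(slot=f(385,133,.045),vb=f(385,268,.089),padtop=f(387,86,.093),padbot=f(387,101,.09),s1=f(317,316,.045),s2=f(452,316,.045)).items():
  q=p[:2]-nest0;print(n,np.round(p,4),"sx",round(q@x,4),"sy",round(q@y,4))
d2=cams.get_image('wrist'); crop(d2,'w5b.png',190,0,320,90,6)
E
```

```text
[ 0.5374 -0.3184  0.049 ] [ 0.4008 -0.3843  0.049 ] -154.23803437440836
[ 0.5722 -0.3895  0.049 ] [ 0.4366 -0.4572  0.049 ] -153.44875508555265
0.07915625516677653 0.08124498912222645
yaw -153.8434795999545
mid [ 0.48674145 -0.38733975] nest [ 0.50887594 -0.37646909] wheel y -0.004761883302097897
slot [ 0.526 -0.368  0.045] sx -0.0191 sy -0.0001
vb [ 0.4515 -0.4042  0.089 ] sx 0.0637 sy -0.0004
padtop [ 0.5455 -0.3587  0.093 ] sx -0.0408 sy 0.0002
padbot [ 0.539 -0.362  0.09 ] sx -0.0334 sy 0.0003
s1 [ 0.3877 -0.38    0.045 ] sx 0.1103 sy -0.0503
s2 [ 0.4321 -0.4704  0.045 ] sx 0.1103 sy 0.0505
```

View pics/w5b.png

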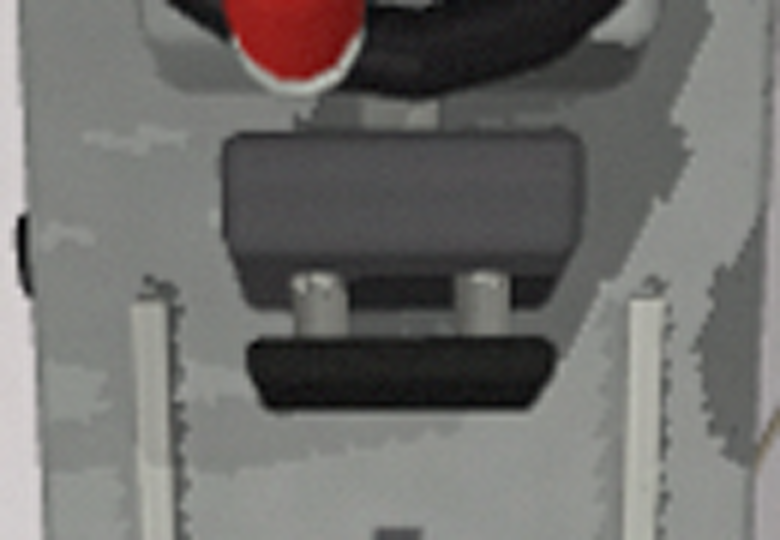

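Request:
play_rows(
  targets=[
    [1, 0, 0.03, 0.003, 0, 0, 0],
    [1, 0, 0.055, 0.0055, 0, 0, 0],
    [1, 0, 0.063, 0.0055, 0, 0, 0],
    [1, 0.02, 0.063, 0.0055, 0, 0, 0],
    [1, 0.05, 0.063, 0.0055, 0, 0, 0],
    [1, 0.08, 0.063, 0.0055, 0, 0, 0],
    [1, 0.1, 0.063, 0.0055, 0, 0, 0],
    [1, 0.115, 0.063, 0.0055, 0, 0, 0],
    [1, 0.12, 0.063, 0.0055, 0, 0, 0],
    [1, 0.12, 0.063, 0.0055, 0, 0, 0],
  ],
)

```text
clock: 6.43
position: [0.5022, -0.3782, 0.1179]
eef_rot: [[-0.003, 0.898, 0.441], [0.003, 0.441, -0.898], [-1.0, -0.001, -0.004]]
contact_force: [0.3, -0.5, 0.1]
finger_gap: 0.0536
```

```bash
python3 -c "
from h import *
delta((0.5035,-0.3791,0.0992),-63.9)
d=cams.get_image('wrist');crop(d,'w6.png',0,0,512,384,1.5)
np.save('w6.npy',d,allow_pickle=True)
d=cams.get_image('top');crop(d,'t6.png',330,130,430,250,5)"
```

```text
clk 6.43 pos [ 0.5022 -0.3782  0.1179] gap 0.0536 F [ 0.33 -0.54  0.09] delta [0.0187 0.0008 0.0015] [ 0.05 -0.26  0.08]
```

View pics/w6.png

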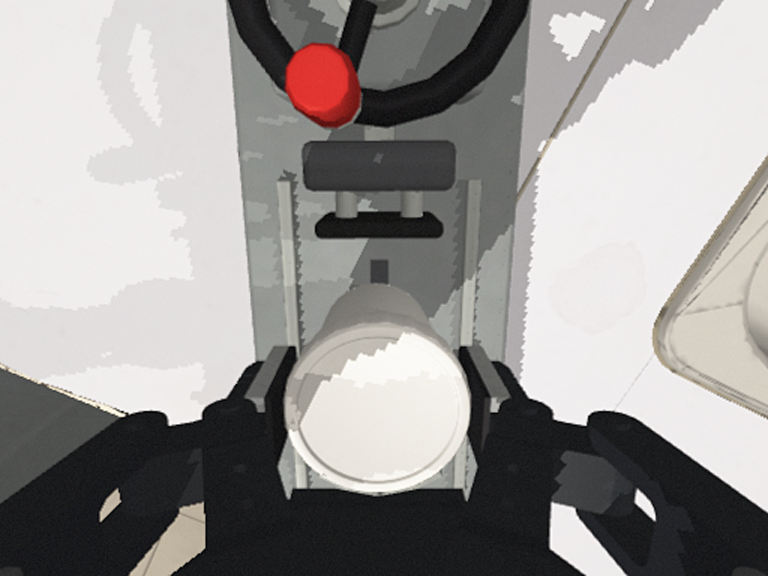

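View pics/t6.png

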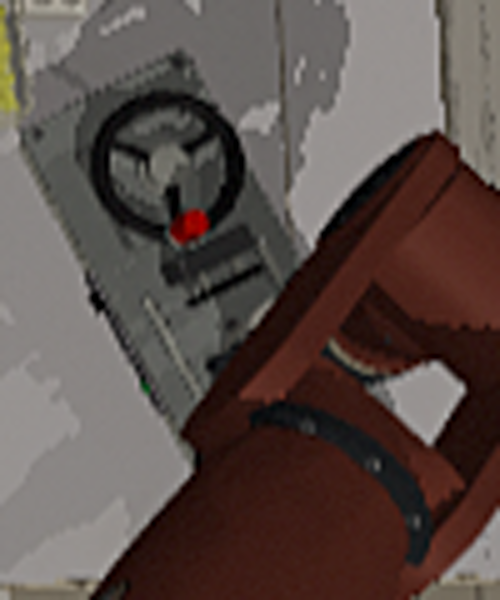

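Cup centred over the slot (lid column 378, slot 379), well clear of the pad and stop. Lowering and releasing.

Request:
play_rows(
  targets=[
    [1, 0.008, 0.001, 0.001, 0, 0, 0],
    [1, 0.014, 0.001, 0.001, 0, -0.2, 0],
    [1, 0.018, 0.001, 0.001, 0, -0.2, 0],
    [1, 0.019, 0.001, 0.001, 0, -0.2, 0],
    [1, 0.019, 0.001, 0.001, 0, -0.2, 0],
    [0.2, 0.019, 0.001, 0.001, 0, -0.2, 0],
    [-0.5, 0.019, 0.001, 0.001, 0, -0.2, 0],
    [-1, 0.019, 0.001, 0.001, 0, -0.2, 0],
    [-1, 0.019, 0.001, 0.001, 0, -0.2, 0],
    [-1, 0.019, 0.001, 0.001, 0, -0.2, 0],
  ],
)

```text
clock: 7.37
position: [0.5054, -0.3804, 0.1022]
eef_rot: [[0.003, 0.898, 0.441], [-0.004, 0.441, -0.898], [-1.0, 0.001, 0.005]]
contact_force: [0.0, 0.7, -0.3]
finger_gap: 0.0852
```

```bash
python3 -c "
from h import *
delta((0.5035,-0.3791,0.2),-63.9)
d=cams.get_image('wrist');crop(d,'w7.png',0,0,512,384,1.5)
d=np.load('w6.npy',allow_pickle=True).item()
f=lambda u,v,z: ray(d,u/1.5-.2,v/1.5-.2,z)
print('handle',f(321,83,.130)); print('pad face bottom',f(379,237,.047))"
```

```text
clk 7.37 pos [ 0.5054 -0.3804  0.1022] gap 0.0852 F [ 0.02  0.74 -0.26] delta [-0.0978 -0.0011 -0.0016] [ 0.04  0.27 -0.04]
handle [ 0.57373794 -0.32918436  0.13      ]
pad face bottom [ 0.53585566 -0.36269141  0.047     ]
```

View pics/w7.png

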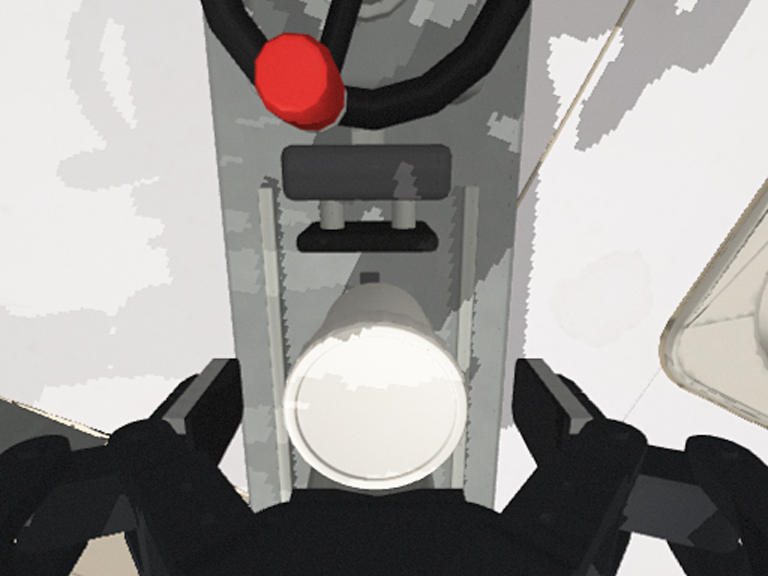

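The cup stands released, upright and between the rails. Retreating straight up.

Request:
play_rows(
  targets=[
    [-1, -0.01, 0, -0.001, 0, 0, 0],
    [-1, -0.03, -0.001, -0.001, 0, 0, 0],
    [-1, -0.05, -0.001, -0.001, 0, 0, 0],
    [-1, -0.08, -0.001, -0.001, 0, 0, 0],
    [-1, -0.11, -0.001, -0.001, 0, 0, 0],
    [-0.5, -0.12, 0.01, -0.001, 0, 0, 0],
    [-0.4, -0.12, 0.02, -0.001, 0, 0, 0],
    [-0.4, -0.12, 0.03, -0.001, 0, 0, 0],
    [-0.4, -0.12, 0.03, -0.001, 0, 0, 0],
    [-0.4, -0.12, 0.03, -0.001, 0, 0, 0],
  ],
)

```text
clock: 8.25
position: [0.5311, -0.3641, 0.2191]
eef_rot: [[-0.001, 0.897, 0.442], [-0.001, 0.442, -0.897], [-1.0, -0.001, 0.0]]
contact_force: [0.0, -0.3, -0.8]
finger_gap: 0.0601
```

```bash
python3 -c "
from h import *
delta((0.57,-0.327,0.2),-63.9)
d=cams.get_image('wrist');crop(d,'w8.png',0,0,512,384,1.5)
np.save('w8.npy',d,allow_pickle=True);print(d['extrinsics'])
"
```

```text
clk 8.25 pos [ 0.5311 -0.3641  0.2191] gap 0.0601 F [ 0.   -0.25 -0.8 ] delta [ 0.019   0.0513 -0.0161] [0.14 0.01 0.08]
[[ 4.42362627e-01  8.64582825e-01  2.38352354e-01  5.92119286e-01]
 [-8.96836115e-01  4.26612822e-01  1.16989242e-01 -3.34669755e-01]
 [-5.37280971e-04 -2.65514668e-01  9.64106671e-01  3.44623407e-01]
 [ 0.00000000e+00  0.00000000e+00  0.00000000e+00  1.00000000e+00]]
```

View pics/w8.png

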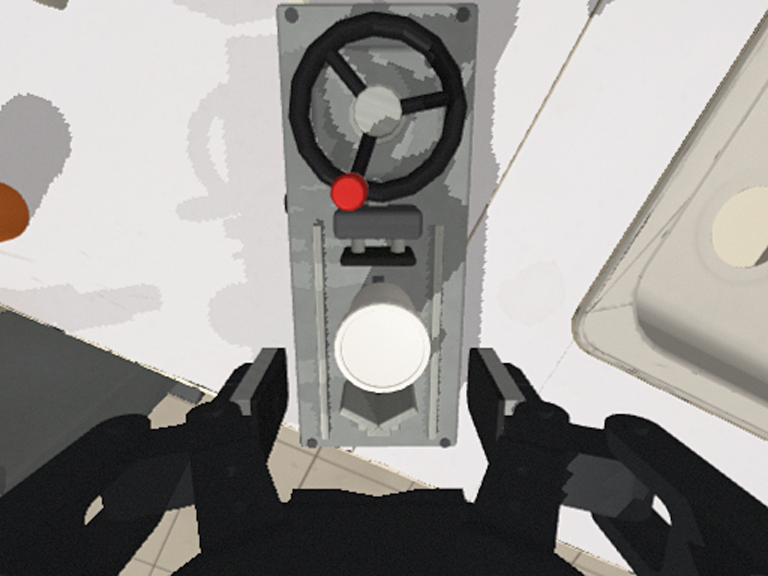

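Clear overhead view: rim centre at about (378.5,107), handle top (349,190), lid (383,347), four corner screws visible.

```bash
python3 - <<'E'
from h import *
d=np.load('w8.npy',allow_pickle=True).item()
f=lambda u,v,z: ray(d,u/1.5-.2,v/1.5-.2,z)
S=[f(291,15,.045),f(463,15,.045),f(312,442,.045),f(446,442,.045)]
for s in S:print(np.round(s,4))
print(np.linalg.norm(S[0]-S[1]),np.linalg.norm(S[2]-S[3]),np.linalg.norm(S[0]-S[2]))
x=(S[2]+S[3]-S[0]-S[1])[:2];x/=np.linalg.norm(x);y=np.array([-x[1],x[0]])
print("yaw",np.degrees(np.arctan2(x[1],x[0])))
o=np.mean(S,0)[:2]+.03*x
print("nest",o,"axis pred",o-.115*x)
for n,p in dict(rim=f(378.5,107,.09),rimU=f(378,12,.09),rimD=f(378,202,.09),rimL=f(290,107,.09),rimR=f(467,100,.09),hub=f(378,110,.094),handle=f(349,190,.13),lid=f(382.5,346.5,.111),vb=f(378,405,.089)).items():
  q=p[:2]-o;print(n,np.round(p,4),"s",np.round([q@x,q@y],4))
E
```

```text
[ 0.6454 -0.2516  0.045 ]
[ 0.6902 -0.3424  0.045 ]
[ 0.3881 -0.3801  0.045 ]
[ 0.433  -0.4711  0.045 ]
0.1012553191653604 0.1014926632130942 0.28760407042557634
yaw -153.44870268112916
nest [ 0.51237057 -0.37472187] axis pred [ 0.61524204 -0.323317  ]
rim [ 0.6183 -0.3224  0.09  ] s [-0.1181  0.0005]
rimU [ 0.6579 -0.3026  0.09  ] s [-0.1624  0.0005]
rimD [ 0.574 -0.344  0.09 ] s [-0.0689  0.    ]
rimL [ 0.5977 -0.2807  0.09  ] s [-0.1183 -0.046 ]
rimR [ 0.6418 -0.3624  0.09  ] s [-0.1213  0.0469]
hub [ 0.6164 -0.323   0.094 ] s [-0.1162  0.0003]
handle [ 0.5758 -0.328   0.13  ] s [-0.0777 -0.0134]
lid [ 0.5058 -0.3804  0.111 ] s [0.0084 0.0022]
vb [ 0.4609 -0.3998  0.089 ] s [ 0.0573 -0.0005]
```

Request:
play_rows(
  targets=[
    [-0.2, 0, 0.02, -0.005, 0, 0, 0],
    [0, 0, 0.04, -0.01, 0, 0, 0],
    [0, 0, 0.052, -0.0125, 0, 0, 0],
    [0, 0, 0.055, -0.0125, 0, 0, 0],
    [0, 0.02, 0.055, -0.0125, 0, 0, 0],
    [0, 0.04, 0.055, -0.0125, 0, 0, 0],
    [0, 0.055, 0.055, -0.0125, 0, 0, 0],
    [0, 0.059, 0.055, -0.0125, 0, 0, 0],
    [0, 0.059, 0.055, -0.0125, 0, 0, 0],
    [0, 0.059, 0.055, -0.0125, 0, 0, 0],
  ],
)

```text
clock: 9.13
position: [0.5743, -0.3295, 0.1602]
eef_rot: [[-0.002, 0.897, 0.441], [-0.001, 0.441, -0.897], [-1.0, -0.002, 0.0]]
contact_force: [-0.5, -0.0, 0.2]
finger_gap: 0.0425
```

```bash
python3 -c "
from h import *
delta((0.575,-0.3285,0.117),-63.9)
d=cams.get_image('wrist');crop(d,'w9.png',0,0,512,384,1.5)
for z in (.13,.115,.1): print(proj(d,(0.575,-0.3285,z)))
np.save('w9.npy',d,allow_pickle=True)
"
```

```text
clk 9.13 pos [ 0.5743 -0.3295  0.1602] gap 0.0425 F [-0.48 -0.05  0.19] delta [ 0.0432  0.0011 -0.0006] [0.09 0.01 0.11]
(np.float64(249.31167649331599), np.float64(233.38266860607405))
(np.float64(249.4761331420547), np.float64(223.51194034132496))
(np.float64(249.6164153804092), np.float64(215.09216609815527))
```

View pics/w9.png

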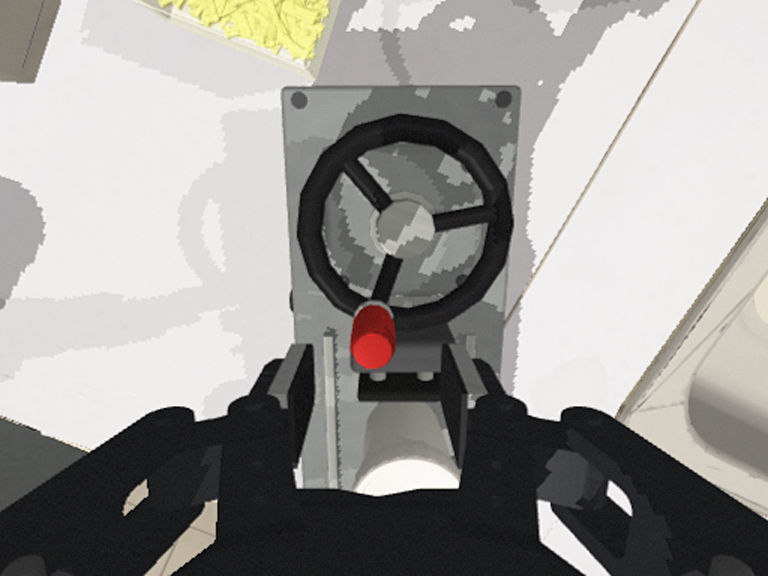

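The handle top is at (372,350) in the 1.5x picture, within 1 px of prediction. Descending and closing on it.

Request:
play_rows(
  targets=[
    [0, 0.015, 0.001, -0.0005, 0, 0, 0],
    [0, 0.03, 0.001, -0.0005, 0, 0, 0],
    [0, 0.04, 0.001, -0.0005, 0, 0, 0],
    [0, 0.043, 0.001, -0.0005, 0, 0, 0],
    [0, 0.043, 0.001, -0.0005, 0, 0, 0],
    [0.4, 0.043, 0.001, -0.0005, 0, 0, 0],
    [1, 0.043, 0.001, -0.0005, 0, 0, 0],
    [1, 0.043, 0.001, -0.0005, 0, 0, 0],
    [1, 0.043, 0.001, -0.0005, 0, 0, 0],
    [1, 0.043, 0.001, -0.0005, 0, 0, 0],
  ],
  grip_force=40,
)

```text
clock: 10.02
position: [0.5752, -0.3279, 0.1186]
eef_rot: [[-0.001, 0.897, 0.441], [0.0, 0.441, -0.897], [-1.0, -0.001, -0.001]]
contact_force: [-3.4, 4.9, 2.6]
finger_gap: 0.0167
```

```bash
python3 -c "
from h import *
delta((0.575,-0.3285,0.117),-63.9)
d=np.load('w9.npy',allow_pickle=True).item()
f=lambda u,v,z: ray(d,u/1.5-.2,v/1.5-.2,z)
print(f(405.5,220,.088),f(404,228,.094),f(404,228,.088)); print(f(372,350,.13))
d=cams.get_image('wrist');crop(d,'w10.png',0,0,512,384,1.5)
"
```

```text
clk 10.02 pos [ 0.5752 -0.3279  0.1186] gap 0.0167 F [-3.39  4.89  2.64] delta [ 0.0016 -0.0004  0.0004] [ 0.09 -0.04  0.07]
[ 0.61960193 -0.32146335  0.088     ] [ 0.61679632 -0.3217844   0.094     ] [ 0.616215  -0.3224641  0.088    ]
[ 0.57476292 -0.32768005  0.13      ]
```

View pics/w10.png

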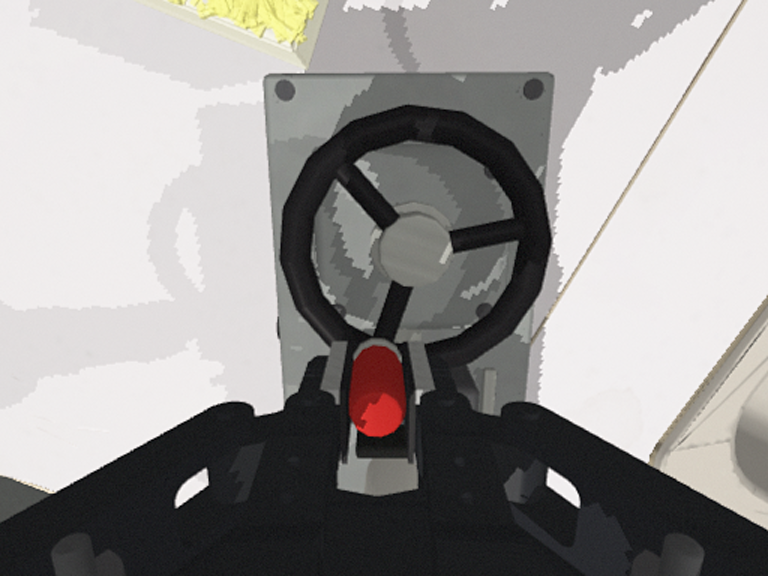

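Handle gripped (gap 16.7 mm); radius to the estimated axis comes to 42.1 mm. Planning the arcs.

```bash
cat > arc.py <<'E'
import sys
from h import *
C=np.array([float(sys.argv[1]),float(sys.argv[2])]);dth=float(sys.argv[3]);hold=int(sys.argv[4]) if len(sys.argv)>4 else 0
s=monitor.get_state();R=np.array(s["eef_rot"]);P=np.array(s["position"]);q=P[:2]-C;a0=np.arctan2(q[1],q[0]);r=np.hypot(*q)
F=np.array(s["contact_force"]);t=np.array([np.sin(a0),-np.cos(a0),0]);n=np.array([np.cos(a0),np.sin(a0),0])
print("clk",round(s["clock"],2),"pos",np.round(P,4),"ang",round(-a0,4),"r",round(r,4),"F_tan",round(F@t,2),"F_rad",round(F@n,2),"Fz",round(F[2],2))
m=10-hold
a=np.radians(-63.9);x=np.array([0,0,-1.]);z=np.array([np.cos(a),np.sin(a),0]);T=np.c_[x,np.cross(z,x),z]
rv=np.round(np.degrees(Ro.from_matrix(R.T@T).as_rotvec()),1)
for i in range(1,11):
    a=a0-dth*min(i,m)/m
    T=np.array([*(C+.042*np.array([np.cos(a),np.sin(a)])),.118])
    print([1]+[round(float(v),4) for v in R.T@(T-P)]+[float(v) for v in rv],end=", ")
E
python3 arc.py .617 -.3225 0.4
```

```text
clk 10.07 pos [ 0.5752 -0.3279  0.1186] ang 3.0125 r 0.0422 F_tan 5.5 F_rad 1.99 Fz 3.66
[1, 0.0006, 0.0008, -0.0015, 0.1, -0.0, 0.1], [1, 0.0006, 0.0014, -0.0031, 0.1, -0.0, 0.1], [1, 0.0006, 0.0021, -0.0046, 0.1, -0.0, 0.1], [1, 0.0006, 0.0028, -0.0061, 0.1, -0.0, 0.1], [1, 0.0006, 0.0037, -0.0076, 0.1, -0.0, 0.1], [1, 0.0006, 0.0045, -0.009, 0.1, -0.0, 0.1], [1, 0.0006, 0.0055, -0.0104, 0.1, -0.0, 0.1], [1, 0.0006, 0.0065, -0.0118, 0.1, -0.0, 0.1], [1, 0.0006, 0.0075, -0.0131, 0.1, -0.0, 0.1], [1, 0.0006, 0.0086, -0.0144, 0.1, -0.0, 0.1],
```

Request:
play_rows(
  targets=[
    [1, 0.0006, 0.0008, -0.0015, 0, 0, 0],
    [1, 0.0006, 0.0014, -0.0031, 0, 0, 0],
    [1, 0.0006, 0.0021, -0.0046, 0, 0, 0],
    [1, 0.0006, 0.0028, -0.0061, 0, 0, 0],
    [1, 0.0006, 0.0037, -0.0076, 0, 0, 0],
    [1, 0.0006, 0.0045, -0.009, 0, 0, 0],
    [1, 0.0006, 0.0055, -0.0104, 0, 0, 0],
    [1, 0.0006, 0.0065, -0.0118, 0, 0, 0],
    [1, 0.0006, 0.0075, -0.0131, 0, 0, 0],
    [1, 0.0006, 0.0086, -0.0144, 0, 0, 0],
  ],
)

```text
clock: 10.9
position: [0.5752, -0.3166, 0.1187]
eef_rot: [[-0.003, 0.897, 0.442], [-0.01, 0.442, -0.897], [-1.0, -0.007, 0.008]]
contact_force: [-5.2, -9.4, -0.3]
finger_gap: 0.0165
```

```bash
python3 arc.py .617 -.3225 0.9
```

```text
clk 10.9 pos [ 0.5752 -0.3166  0.1187] ang -3.0008 r 0.0422 F_tan -10.01 F_rad 3.8 Fz -0.26
[1, 0.0007, 0.0025, -0.0029, 0.1, 0.4, 0.4], [1, 0.0006, 0.005, -0.0057, 0.1, 0.4, 0.4], [1, 0.0006, 0.0078, -0.0083, 0.1, 0.4, 0.4], [1, 0.0005, 0.0107, -0.0106, 0.1, 0.4, 0.4], [1, 0.0005, 0.0139, -0.0126, 0.1, 0.4, 0.4], [1, 0.0005, 0.0173, -0.0144, 0.1, 0.4, 0.4], [1, 0.0004, 0.0208, -0.0158, 0.1, 0.4, 0.4], [1, 0.0004, 0.0244, -0.0169, 0.1, 0.4, 0.4], [1, 0.0004, 0.0281, -0.0177, 0.1, 0.4, 0.4], [1, 0.0003, 0.0318, -0.0181, 0.1, 0.4, 0.4],
```

Request:
play_rows(
  targets=[
    [1, 0.0006, 0.0025, -0.0029, 0, 0.4, 0.4],
    [1, 0.0006, 0.005, -0.0057, 0, 0.4, 0.4],
    [1, 0.0006, 0.0078, -0.0083, 0, 0.4, 0.4],
    [1, 0.0005, 0.0107, -0.0106, 0, 0.4, 0.4],
    [1, 0.0005, 0.0139, -0.0126, 0, 0.4, 0.4],
    [1, 0.0005, 0.0173, -0.0144, 0, 0.4, 0.4],
    [1, 0.0004, 0.0208, -0.0158, 0, 0.4, 0.4],
    [1, 0.0004, 0.0244, -0.0169, 0, 0.4, 0.4],
    [1, 0.0004, 0.0281, -0.0177, 0, 0.4, 0.4],
    [1, 0.0003, 0.0318, -0.0181, 0, 0.4, 0.4],
  ],
)

```text
clock: 11.73
position: [0.592, -0.2882, 0.1186]
eef_rot: [[-0.009, 0.897, 0.442], [-0.003, 0.442, -0.897], [-1.0, -0.009, -0.001]]
contact_force: [-13.9, -1.7, 7.1]
finger_gap: 0.0166
```

```bash
python3 arc.py .617 -.3225 0.9
```

```text
clk 11.73 pos [ 0.592  -0.2882  0.1186] ang -2.2007 r 0.0425 F_tan -12.22 F_rad 6.78 Fz 7.13
[1, 0.0005, 0.0038, -0.0, 0.1, -0.1, 0.5], [1, 0.0005, 0.0076, -0.0002, 0.1, -0.1, 0.5], [1, 0.0005, 0.0114, 0.0001, 0.1, -0.1, 0.5], [1, 0.0004, 0.0151, 0.0006, 0.1, -0.1, 0.5], [1, 0.0004, 0.0188, 0.0015, 0.1, -0.1, 0.5], [1, 0.0004, 0.0224, 0.0027, 0.1, -0.1, 0.5], [1, 0.0003, 0.0258, 0.0042, 0.1, -0.1, 0.5], [1, 0.0003, 0.0292, 0.006, 0.1, -0.1, 0.5], [1, 0.0003, 0.0323, 0.0081, 0.1, -0.1, 0.5], [1, 0.0002, 0.0352, 0.0105, 0.1, -0.1, 0.5],
```

Request:
play_rows(
  targets=[
    [1, 0.0005, 0.0038, 0, 0, 0, 0.4],
    [1, 0.0005, 0.0076, -0.0002, 0, 0, 0.4],
    [1, 0.0005, 0.0114, 0.0001, 0, 0, 0.4],
    [1, 0.0004, 0.0151, 0.0006, 0, 0, 0.4],
    [1, 0.0004, 0.0188, 0.0015, 0, 0, 0.4],
    [1, 0.0004, 0.0224, 0.0027, 0, 0, 0.4],
    [1, 0.0003, 0.0258, 0.0042, 0, 0, 0.4],
    [1, 0.0003, 0.0292, 0.006, 0, 0, 0.4],
    [1, 0.0003, 0.0323, 0.0081, 0, 0, 0.4],
    [1, 0.0002, 0.0352, 0.0105, 0, 0, 0.4],
  ],
)

```text
clock: 12.57
position: [0.6254, -0.2809, 0.1185]
eef_rot: [[-0.01, 0.897, 0.442], [0.004, 0.442, -0.897], [-1.0, -0.007, -0.008]]
contact_force: [-9.7, 5.2, 7.9]
finger_gap: 0.0164
```

```bash
python3 arc.py .617 -.3225 0.6
```

```text
clk 12.57 pos [ 0.6254 -0.2809  0.1185] ang -1.3719 r 0.0424 F_tan -10.51 F_rad 3.19 Fz 7.86
[1, 0.0005, 0.0017, 0.0019, 0.1, -0.4, 0.4], [1, 0.0005, 0.0036, 0.0036, 0.1, -0.4, 0.4], [1, 0.0005, 0.0053, 0.0055, 0.1, -0.4, 0.4], [1, 0.0004, 0.0069, 0.0074, 0.1, -0.4, 0.4], [1, 0.0004, 0.0084, 0.0094, 0.1, -0.4, 0.4], [1, 0.0004, 0.0098, 0.0115, 0.1, -0.4, 0.4], [1, 0.0004, 0.0111, 0.0137, 0.1, -0.4, 0.4], [1, 0.0003, 0.0122, 0.0159, 0.1, -0.4, 0.4], [1, 0.0003, 0.0132, 0.0182, 0.1, -0.4, 0.4], [1, 0.0003, 0.0141, 0.0206, 0.1, -0.4, 0.4],
```

Request:
play_rows(
  targets=[
    [1, 0.0005, 0.0017, 0.0019, 0, -0.4, 0.4],
    [1, 0.0005, 0.0036, 0.0036, 0, -0.4, 0.4],
    [1, 0.0005, 0.0053, 0.0055, 0, -0.4, 0.4],
    [1, 0.0004, 0.0069, 0.0074, 0, -0.4, 0.4],
    [1, 0.0004, 0.0084, 0.0094, 0, -0.4, 0.4],
    [1, 0.0004, 0.0098, 0.0115, 0, -0.4, 0.4],
    [1, 0.0004, 0.0111, 0.0137, 0, -0.4, 0.4],
    [1, 0.0003, 0.0122, 0.0159, 0, -0.4, 0.4],
    [1, 0.0003, 0.0132, 0.0182, 0, -0.4, 0.4],
    [1, 0.0003, 0.0141, 0.0206, 0, -0.4, 0.4],
  ],
)

```text
clock: 13.4
position: [0.6451, -0.291, 0.1186]
eef_rot: [[-0.007, 0.897, 0.442], [0.005, 0.442, -0.897], [-1.0, -0.004, -0.008]]
contact_force: [-8.2, 6.7, 8.1]
finger_gap: 0.0167
```

```bash
python3 arc.py .617 -.3225 0.6; python3 -c "
from h import *
d=cams.get_image('wrist');crop(d,'w11.png',0,0,512,384,1.5)
d=cams.get_image('scene');crop(d,'s11.png',280,100,512,240,3)"
```

```text
clk 13.4 pos [ 0.6451 -0.291   0.1186] ang -0.8427 r 0.0422 F_tan -10.58 F_rad -0.44 Fz 8.08
[1, 0.0005, 0.0007, 0.0025, 0.2, -0.4, 0.2], [1, 0.0005, 0.0014, 0.0049, 0.2, -0.4, 0.2], [1, 0.0005, 0.002, 0.0073, 0.2, -0.4, 0.2], [1, 0.0005, 0.0024, 0.0098, 0.2, -0.4, 0.2], [1, 0.0005, 0.0027, 0.0123, 0.2, -0.4, 0.2], [1, 0.0004, 0.0028, 0.0148, 0.2, -0.4, 0.2], [1, 0.0004, 0.0028, 0.0173, 0.2, -0.4, 0.2], [1, 0.0004, 0.0027, 0.0198, 0.2, -0.4, 0.2], [1, 0.0004, 0.0024, 0.0223, 0.2, -0.4, 0.2], [1, 0.0004, 0.0019, 0.0248, 0.2, -0.4, 0.2],
```

View pics/w11.png

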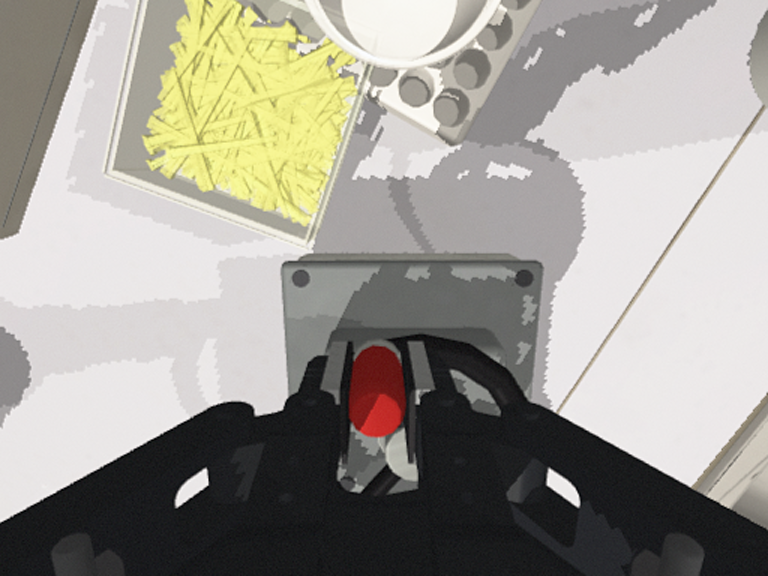

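View pics/s11.png

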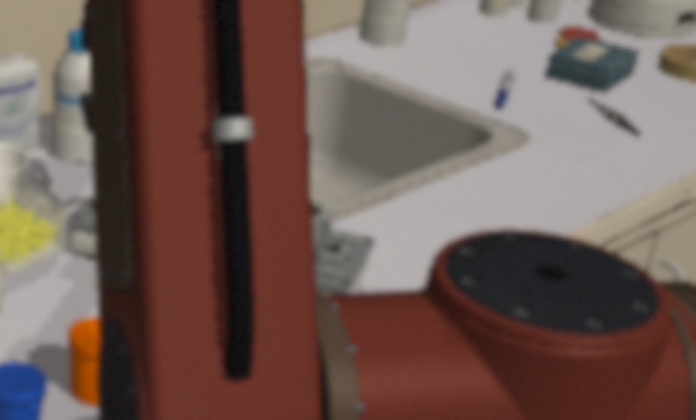

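The handle is still held between the pads at (376,400), free-running at about 10.5 N; the cup is out of this view. Continuing.

Request:
play_rows(
  targets=[
    [1, 0.0005, 0.0007, 0.0025, 0, -0.4, 0.2],
    [1, 0.0005, 0.0014, 0.0049, 0, -0.4, 0.2],
    [1, 0.0005, 0.002, 0.0073, 0, -0.4, 0.2],
    [1, 0.0005, 0.0024, 0.0098, 0, -0.4, 0.2],
    [1, 0.0005, 0.0027, 0.0123, 0, -0.4, 0.2],
    [1, 0.0004, 0.0028, 0.0148, 0, -0.4, 0.2],
    [1, 0.0004, 0.0028, 0.0173, 0, -0.4, 0.2],
    [1, 0.0004, 0.0027, 0.0198, 0, -0.4, 0.2],
    [1, 0.0004, 0.0024, 0.0223, 0, -0.4, 0.2],
    [1, 0.0004, 0.0019, 0.0248, 0, -0.4, 0.2],
  ],
)

```text
clock: 14.33
position: [0.6569, -0.3094, 0.1186]
eef_rot: [[-0.004, 0.897, 0.443], [0.007, 0.443, -0.897], [-1.0, -0.001, -0.008]]
contact_force: [-7.2, 9.3, 6.5]
finger_gap: 0.0165
```

```bash
python3 arc.py .617 -.3225 0.5
```

```text
clk 14.33 pos [ 0.6569 -0.3094  0.1186] ang -0.3185 r 0.042 F_tan -11.12 F_rad -3.93 Fz 6.47
[1, 0.0006, -0.0003, 0.0021, 0.2, -0.4, 0.1], [1, 0.0005, -0.0008, 0.0041, 0.2, -0.4, 0.1], [1, 0.0005, -0.0013, 0.0062, 0.2, -0.4, 0.1], [1, 0.0005, -0.002, 0.0082, 0.2, -0.4, 0.1], [1, 0.0005, -0.0027, 0.0101, 0.2, -0.4, 0.1], [1, 0.0005, -0.0036, 0.012, 0.2, -0.4, 0.1], [1, 0.0005, -0.0045, 0.0139, 0.2, -0.4, 0.1], [1, 0.0005, -0.0055, 0.0157, 0.2, -0.4, 0.1], [1, 0.0004, -0.0067, 0.0175, 0.2, -0.4, 0.1], [1, 0.0004, -0.0079, 0.0192, 0.2, -0.4, 0.1],
```

Request:
play_rows(
  targets=[
    [1, 0.0006, -0.0003, 0.0021, 0, -0.4, 0.1],
    [1, 0.0005, -0.0008, 0.0041, 0, -0.4, 0.1],
    [1, 0.0005, -0.0013, 0.0062, 0, -0.4, 0.1],
    [1, 0.0005, -0.002, 0.0082, 0, -0.4, 0.1],
    [1, 0.0005, -0.0027, 0.0101, 0, -0.4, 0.1],
    [1, 0.0005, -0.0036, 0.012, 0, -0.4, 0.1],
    [1, 0.0005, -0.0045, 0.0139, 0, -0.4, 0.1],
    [1, 0.0005, -0.0055, 0.0157, 0, -0.4, 0.1],
    [1, 0.0004, -0.0067, 0.0175, 0, -0.4, 0.1],
    [1, 0.0004, -0.0079, 0.0192, 0, -0.4, 0.1],
  ],
)

```text
clock: 15.17
position: [0.6586, -0.3256, 0.1186]
eef_rot: [[-0.001, 0.897, 0.443], [0.009, 0.443, -0.897], [-1.0, 0.003, -0.008]]
contact_force: [-2.2, 10.6, 5.2]
finger_gap: 0.0165
```

```bash
python3 arc.py .617 -.3225 0.4
```

```text
clk 15.17 pos [ 0.6586 -0.3256  0.1186] ang 0.0739 r 0.0418 F_tan -10.42 F_rad -3.0 Fz 5.24
[1, 0.0006, -0.0007, 0.0016, 0.2, -0.5, -0.2], [1, 0.0006, -0.0016, 0.003, 0.2, -0.5, -0.2], [1, 0.0005, -0.0026, 0.0043, 0.2, -0.5, -0.2], [1, 0.0005, -0.0037, 0.0056, 0.2, -0.5, -0.2], [1, 0.0005, -0.0047, 0.0069, 0.2, -0.5, -0.2], [1, 0.0005, -0.0059, 0.0081, 0.2, -0.5, -0.2], [1, 0.0005, -0.0071, 0.0093, 0.2, -0.5, -0.2], [1, 0.0005, -0.0083, 0.0104, 0.2, -0.5, -0.2], [1, 0.0005, -0.0096, 0.0115, 0.2, -0.5, -0.2], [1, 0.0004, -0.011, 0.0125, 0.2, -0.5, -0.2],
```

Request:
play_rows(
  targets=[
    [1, 0.0006, -0.0007, 0.0016, 0, -0.5, -0.2],
    [1, 0.0006, -0.0016, 0.003, 0, -0.5, -0.2],
    [1, 0.0005, -0.0026, 0.0043, 0, -0.5, -0.2],
    [1, 0.0005, -0.0037, 0.0056, 0, -0.5, -0.2],
    [1, 0.0005, -0.0047, 0.0069, 0, -0.5, -0.2],
    [1, 0.0005, -0.0059, 0.0081, 0, -0.5, -0.2],
    [1, 0.0005, -0.0071, 0.0093, 0, -0.5, -0.2],
    [1, 0.0005, -0.0083, 0.0104, 0, -0.5, -0.2],
    [1, 0.0005, -0.0096, 0.0115, 0, -0.5, -0.2],
    [1, 0.0004, -0.011, 0.0125, 0, -0.5, -0.2],
  ],
)

```text
clock: 16.0
position: [0.656, -0.3369, 0.1186]
eef_rot: [[0.002, 0.896, 0.443], [0.008, 0.443, -0.896], [-1.0, 0.005, -0.006]]
contact_force: [1.0, 10.4, 2.8]
finger_gap: 0.0165
```

```bash
python3 arc.py .617 -.3225 0.4
```

```text
clk 16.0 pos [ 0.656  -0.3369  0.1186] ang 0.3537 r 0.0416 F_tan -10.13 F_rad -2.65 Fz 2.76
[1, 0.0006, -0.001, 0.0014, 0.2, -0.3, -0.3], [1, 0.0006, -0.0022, 0.0025, 0.2, -0.3, -0.3], [1, 0.0006, -0.0036, 0.0035, 0.2, -0.3, -0.3], [1, 0.0006, -0.0049, 0.0045, 0.2, -0.3, -0.3], [1, 0.0005, -0.0063, 0.0054, 0.2, -0.3, -0.3], [1, 0.0005, -0.0078, 0.0063, 0.2, -0.3, -0.3], [1, 0.0005, -0.0093, 0.0071, 0.2, -0.3, -0.3], [1, 0.0005, -0.0108, 0.0078, 0.2, -0.3, -0.3], [1, 0.0005, -0.0123, 0.0085, 0.2, -0.3, -0.3], [1, 0.0005, -0.0139, 0.0091, 0.2, -0.3, -0.3],
```

Total 3.62 rad, still free.

Request:
play_rows(
  targets=[
    [1, 0.0006, -0.001, 0.0014, 0, -0.3, -0.3],
    [1, 0.0006, -0.0022, 0.0025, 0, -0.3, -0.3],
    [1, 0.0006, -0.0036, 0.0035, 0, -0.3, -0.3],
    [1, 0.0006, -0.0049, 0.0045, 0, -0.3, -0.3],
    [1, 0.0005, -0.0063, 0.0054, 0, -0.3, -0.3],
    [1, 0.0005, -0.0078, 0.0063, 0, -0.3, -0.3],
    [1, 0.0005, -0.0093, 0.0071, 0, -0.3, -0.3],
    [1, 0.0005, -0.0108, 0.0078, 0, -0.3, -0.3],
    [1, 0.0005, -0.0123, 0.0085, 0, -0.3, -0.3],
    [1, 0.0005, -0.0139, 0.0091, 0, -0.3, -0.3],
  ],
)

```text
clock: 16.83
position: [0.6505, -0.3471, 0.1187]
eef_rot: [[0.006, 0.896, 0.443], [0.007, 0.443, -0.896], [-1.0, 0.008, -0.004]]
contact_force: [3.4, 10.5, 2.1]
finger_gap: 0.0167
```

```bash
python3 arc.py .617 -.3225 0.35;  python3 -c "
from h import *
d=cams.get_image('top');crop(d,'t12.png',330,130,430,250,5)"
```

```text
clk 16.83 pos [ 0.6505 -0.3471  0.1187] ang 0.6325 r 0.0416 F_tan -10.51 F_rad -3.43 Fz 2.15
[1, 0.0007, -0.0011, 0.0011, 0.2, -0.2, -0.5], [1, 0.0007, -0.0025, 0.0017, 0.2, -0.2, -0.5], [1, 0.0006, -0.0038, 0.0022, 0.2, -0.2, -0.5], [1, 0.0006, -0.0052, 0.0027, 0.2, -0.2, -0.5], [1, 0.0006, -0.0066, 0.0032, 0.2, -0.2, -0.5], [1, 0.0006, -0.008, 0.0036, 0.2, -0.2, -0.5], [1, 0.0006, -0.0094, 0.004, 0.2, -0.2, -0.5], [1, 0.0006, -0.0109, 0.0043, 0.2, -0.2, -0.5], [1, 0.0006, -0.0123, 0.0046, 0.2, -0.2, -0.5], [1, 0.0006, -0.0138, 0.0048, 0.2, -0.2, -0.5],
```

View pics/t12.png

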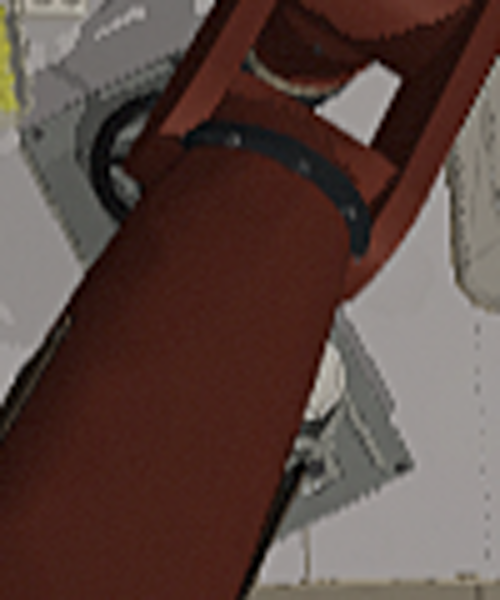

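The arm mostly hides the cup; its lid's right edge at (345,385) is near the stop. Total 3.90 rad; continuing in small steps.

Request:
play_rows(
  targets=[
    [1, 0.0007, -0.0011, 0.0011, 0, -0.2, -0.5],
    [1, 0.0007, -0.0025, 0.0017, 0, -0.2, -0.5],
    [1, 0.0006, -0.0038, 0.0022, 0, -0.2, -0.5],
    [1, 0.0006, -0.0052, 0.0027, 0, -0.2, -0.5],
    [1, 0.0006, -0.0066, 0.0032, 0, -0.2, -0.5],
    [1, 0.0006, -0.008, 0.0036, 0, -0.2, -0.5],
    [1, 0.0006, -0.0094, 0.004, 0, -0.2, -0.5],
    [1, 0.0006, -0.0109, 0.0043, 0, -0.2, -0.5],
    [1, 0.0006, -0.0123, 0.0046, 0, -0.2, -0.5],
    [1, 0.0006, -0.0138, 0.0048, 0, -0.2, -0.5],
  ],
)

```text
clock: 17.72
position: [0.6437, -0.3542, 0.1187]
eef_rot: [[0.007, 0.896, 0.443], [0.005, 0.443, -0.896], [-1.0, 0.008, -0.001]]
contact_force: [5.8, 8.8, 1.4]
finger_gap: 0.0165
```

```bash
python3 arc.py .617 -.3225 0.35
```

```text
clk 17.72 pos [ 0.6437 -0.3542  0.1187] ang 0.8705 r 0.0415 F_tan -10.13 F_rad -2.94 Fz 1.35
[1, 0.0007, -0.0013, 0.0008, 0.2, -0.1, -0.5], [1, 0.0007, -0.0028, 0.0011, 0.2, -0.1, -0.5], [1, 0.0007, -0.0042, 0.0013, 0.2, -0.1, -0.5], [1, 0.0007, -0.0057, 0.0015, 0.2, -0.1, -0.5], [1, 0.0007, -0.0071, 0.0016, 0.2, -0.1, -0.5], [1, 0.0006, -0.0086, 0.0017, 0.2, -0.1, -0.5], [1, 0.0006, -0.0101, 0.0017, 0.2, -0.1, -0.5], [1, 0.0006, -0.0115, 0.0017, 0.2, -0.1, -0.5], [1, 0.0006, -0.013, 0.0016, 0.2, -0.1, -0.5], [1, 0.0006, -0.0145, 0.0015, 0.2, -0.1, -0.5],
```

Total 4.14 rad, 10.1 N, still free.

Request:
play_rows(
  targets=[
    [1, 0.0007, -0.0013, 0.0008, 0, -0.1, -0.5],
    [1, 0.0007, -0.0028, 0.0011, 0, -0.1, -0.5],
    [1, 0.0007, -0.0042, 0.0013, 0, -0.1, -0.5],
    [1, 0.0007, -0.0057, 0.0015, 0, -0.1, -0.5],
    [1, 0.0007, -0.0071, 0.0016, 0, -0.1, -0.5],
    [1, 0.0006, -0.0086, 0.0017, 0, -0.1, -0.5],
    [1, 0.0006, -0.0101, 0.0017, 0, -0.1, -0.5],
    [1, 0.0006, -0.0115, 0.0017, 0, -0.1, -0.5],
    [1, 0.0006, -0.013, 0.0016, 0, -0.1, -0.5],
    [1, 0.0006, -0.0145, 0.0015, 0, -0.1, -0.5],
  ],
)

```text
clock: 18.55
position: [0.6356, -0.3595, 0.1187]
eef_rot: [[0.009, 0.897, 0.443], [0.002, 0.443, -0.897], [-1.0, 0.009, 0.002]]
contact_force: [8.4, 8.4, -0.5]
finger_gap: 0.0164
```

```bash
python3 arc.py .617 -.3225 0.35
```

```text
clk 18.55 pos [ 0.6356 -0.3595  0.1187] ang 1.1044 r 0.0414 F_tan -11.3 F_rad -3.71 Fz -0.46
[1, 0.0007, -0.0015, 0.0005, 0.2, 0.1, -0.5], [1, 0.0007, -0.0029, 0.0005, 0.2, 0.1, -0.5], [1, 0.0007, -0.0044, 0.0004, 0.2, 0.1, -0.5], [1, 0.0007, -0.0059, 0.0002, 0.2, 0.1, -0.5], [1, 0.0006, -0.0073, -0.0, 0.2, 0.1, -0.5], [1, 0.0006, -0.0088, -0.0003, 0.2, 0.1, -0.5], [1, 0.0006, -0.0102, -0.0006, 0.2, 0.1, -0.5], [1, 0.0006, -0.0116, -0.001, 0.2, 0.1, -0.5], [1, 0.0006, -0.013, -0.0014, 0.2, 0.1, -0.5], [1, 0.0006, -0.0144, -0.0019, 0.2, 0.1, -0.5],
```

Request:
play_rows(
  targets=[
    [1, 0.0007, -0.0015, 0.0005, 0, 0.1, -0.5],
    [1, 0.0007, -0.0029, 0.0005, 0, 0.1, -0.5],
    [1, 0.0007, -0.0044, 0.0004, 0, 0.1, -0.5],
    [1, 0.0007, -0.0059, 0.0002, 0, 0.1, -0.5],
    [1, 0.0006, -0.0073, 0, 0, 0.1, -0.5],
    [1, 0.0006, -0.0088, -0.0003, 0, 0.1, -0.5],
    [1, 0.0006, -0.0102, -0.0006, 0, 0.1, -0.5],
    [1, 0.0006, -0.0116, -0.001, 0, 0.1, -0.5],
    [1, 0.0006, -0.013, -0.0014, 0, 0.1, -0.5],
    [1, 0.0006, -0.0144, -0.0019, 0, 0.1, -0.5],
  ],
)

```text
clock: 19.38
position: [0.6264, -0.3629, 0.1187]
eef_rot: [[0.012, 0.897, 0.442], [0.001, 0.442, -0.897], [-1.0, 0.011, 0.005]]
contact_force: [10.0, 6.7, -1.6]
finger_gap: 0.0164
```

```bash
python3 arc.py .617 -.3225 0.3;  python3 -c "
from h import *
d=cams.get_image('top');crop(d,'t13.png',370,180,420,230,10)"
```

```text
clk 19.38 pos [ 0.6264 -0.3629  0.1187] ang 1.3425 r 0.0415 F_tan -11.28 F_rad -4.23 Fz -1.64
[1, 0.0007, -0.0013, 0.0002, 0.2, 0.3, -0.6], [1, 0.0007, -0.0026, -0.0001, 0.2, 0.3, -0.6], [1, 0.0007, -0.0038, -0.0005, 0.2, 0.3, -0.6], [1, 0.0007, -0.005, -0.0009, 0.2, 0.3, -0.6], [1, 0.0006, -0.0061, -0.0014, 0.2, 0.3, -0.6], [1, 0.0006, -0.0073, -0.0019, 0.2, 0.3, -0.6], [1, 0.0006, -0.0084, -0.0024, 0.2, 0.3, -0.6], [1, 0.0006, -0.0096, -0.0029, 0.2, 0.3, -0.6], [1, 0.0006, -0.0107, -0.0035, 0.2, 0.3, -0.6], [1, 0.0006, -0.0118, -0.0041, 0.2, 0.3, -0.6],
```

View pics/t13.png

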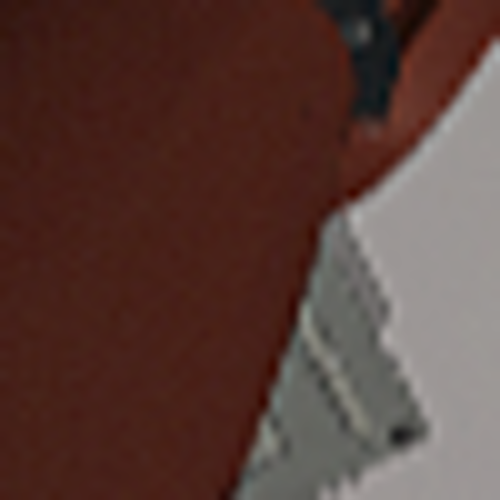

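The arm hides the cup now. Total 4.61 rad, 11.3 N. Next small step.

Request:
play_rows(
  targets=[
    [1, 0.0007, -0.0013, 0.0002, 0, 0.3, -0.6],
    [1, 0.0007, -0.0026, -0.0001, 0, 0.3, -0.6],
    [1, 0.0007, -0.0038, -0.0005, 0, 0.3, -0.6],
    [1, 0.0007, -0.005, -0.0009, 0, 0.3, -0.6],
    [1, 0.0006, -0.0061, -0.0014, 0, 0.3, -0.6],
    [1, 0.0006, -0.0073, -0.0019, 0, 0.3, -0.6],
    [1, 0.0006, -0.0084, -0.0024, 0, 0.3, -0.6],
    [1, 0.0006, -0.0096, -0.0029, 0, 0.3, -0.6],
    [1, 0.0006, -0.0107, -0.0035, 0, 0.3, -0.6],
    [1, 0.0006, -0.0118, -0.0041, 0, 0.3, -0.6],
  ],
)

```text
clock: 20.27
position: [0.6183, -0.364, 0.1187]
eef_rot: [[0.011, 0.897, 0.442], [-0.0, 0.442, -0.897], [-1.0, 0.01, 0.005]]
contact_force: [10.7, 3.5, -3.2]
finger_gap: 0.0165
```

```bash
python3 arc.py .617 -.3225 0.3
```

```text
clk 20.27 pos [ 0.6183 -0.364   0.1187] ang 1.5387 r 0.0415 F_tan -10.76 F_rad -3.11 Fz -3.24
[1, 0.0007, -0.0013, -0.0001, 0.1, 0.3, -0.6], [1, 0.0007, -0.0025, -0.0007, 0.1, 0.3, -0.6], [1, 0.0007, -0.0036, -0.0013, 0.1, 0.3, -0.6], [1, 0.0007, -0.0047, -0.0019, 0.1, 0.3, -0.6], [1, 0.0007, -0.0057, -0.0026, 0.1, 0.3, -0.6], [1, 0.0006, -0.0068, -0.0033, 0.1, 0.3, -0.6], [1, 0.0006, -0.0078, -0.004, 0.1, 0.3, -0.6], [1, 0.0006, -0.0088, -0.0048, 0.1, 0.3, -0.6], [1, 0.0006, -0.0098, -0.0056, 0.1, 0.3, -0.6], [1, 0.0006, -0.0107, -0.0064, 0.1, 0.3, -0.6],
```

Request:
play_rows(
  targets=[
    [1, 0.0007, -0.0015, -0.0002, 0, 0.3, -0.6],
    [1, 0.0007, -0.0028, -0.0008, 0, 0.3, -0.6],
    [1, 0.0007, -0.0041, -0.0015, 0, 0.3, -0.6],
    [1, 0.0007, -0.0053, -0.0023, 0, 0.3, -0.6],
    [1, 0.0007, -0.0065, -0.0031, 0, 0.3, -0.6],
    [1, 0.0006, -0.0077, -0.0039, 0, 0.3, -0.6],
    [1, 0.0006, -0.0089, -0.0049, 0, 0.3, -0.6],
    [1, 0.0006, -0.0101, -0.0059, 0, 0.3, -0.6],
    [1, 0.0006, -0.0113, -0.0069, 0, 0.3, -0.6],
    [1, 0.0006, -0.0124, -0.008, 0, 0.3, -0.6],
  ],
)

```text
clock: 21.1
position: [0.6084, -0.3632, 0.1188]
eef_rot: [[0.012, 0.897, 0.441], [-0.003, 0.441, -0.897], [-1.0, 0.009, 0.009]]
contact_force: [11.9, 2.1, -4.8]
finger_gap: 0.0168
```

```bash
python3 arc.py .617 -.3225 0.35
```

```text
clk 21.1 pos [ 0.6084 -0.3632  0.1188] ang 1.78 r 0.0416 F_tan -11.21 F_rad -4.55 Fz -4.82
[1, 0.0008, -0.0014, -0.0006, 0.1, 0.5, -0.5], [1, 0.0007, -0.0025, -0.0016, 0.1, 0.5, -0.5], [1, 0.0007, -0.0036, -0.0026, 0.1, 0.5, -0.5], [1, 0.0007, -0.0046, -0.0036, 0.1, 0.5, -0.5], [1, 0.0007, -0.0056, -0.0047, 0.1, 0.5, -0.5], [1, 0.0007, -0.0066, -0.0058, 0.1, 0.5, -0.5], [1, 0.0006, -0.0075, -0.007, 0.1, 0.5, -0.5], [1, 0.0006, -0.0084, -0.0082, 0.1, 0.5, -0.5], [1, 0.0006, -0.0092, -0.0094, 0.1, 0.5, -0.5], [1, 0.0006, -0.01, -0.0106, 0.1, 0.5, -0.5],
```

Request:
play_rows(
  targets=[
    [1, 0.0008, -0.0014, -0.0006, 0, 0.5, -0.5],
    [1, 0.0007, -0.0025, -0.0016, 0, 0.5, -0.5],
    [1, 0.0007, -0.0036, -0.0026, 0, 0.5, -0.5],
    [1, 0.0007, -0.0046, -0.0036, 0, 0.5, -0.5],
    [1, 0.0007, -0.0056, -0.0047, 0, 0.5, -0.5],
    [1, 0.0007, -0.0066, -0.0058, 0, 0.5, -0.5],
    [1, 0.0006, -0.0075, -0.007, 0, 0.5, -0.5],
    [1, 0.0006, -0.0084, -0.0082, 0, 0.5, -0.5],
    [1, 0.0006, -0.0092, -0.0094, 0, 0.5, -0.5],
    [1, 0.0006, -0.01, -0.0106, 0, 0.5, -0.5],
  ],
)

```text
clock: 21.93
position: [0.5996, -0.3604, 0.1188]
eef_rot: [[0.014, 0.898, 0.44], [-0.006, 0.44, -0.898], [-1.0, 0.01, 0.011]]
contact_force: [12.4, -2.1, -5.0]
finger_gap: 0.0162
```

```bash
python3 arc.py .617 -.3225 0.3;  python3 -c "
from h import *
d=cams.get_image('top');crop(d,'t14.png',330,130,430,250,5)
d=cams.get_image('wrist');crop(d,'w14.png',0,0,512,384,1.5)"
```

```text
clk 21.93 pos [ 0.5996 -0.3604  0.1188] ang 2.0011 r 0.0417 F_tan -12.16 F_rad -3.23 Fz -5.02
[1, 0.0008, -0.001, -0.0008, 0.0, 0.7, -0.6], [1, 0.0007, -0.0018, -0.0018, 0.0, 0.7, -0.6], [1, 0.0007, -0.0025, -0.0029, 0.0, 0.7, -0.6], [1, 0.0007, -0.0032, -0.0039, 0.0, 0.7, -0.6], [1, 0.0007, -0.0038, -0.005, 0.0, 0.7, -0.6], [1, 0.0007, -0.0044, -0.0061, 0.0, 0.7, -0.6], [1, 0.0006, -0.005, -0.0072, 0.0, 0.7, -0.6], [1, 0.0006, -0.0056, -0.0083, 0.0, 0.7, -0.6], [1, 0.0006, -0.0061, -0.0095, 0.0, 0.7, -0.6], [1, 0.0006, -0.0066, -0.0106, 0.0, 0.7, -0.6],
```

View pics/w14.png

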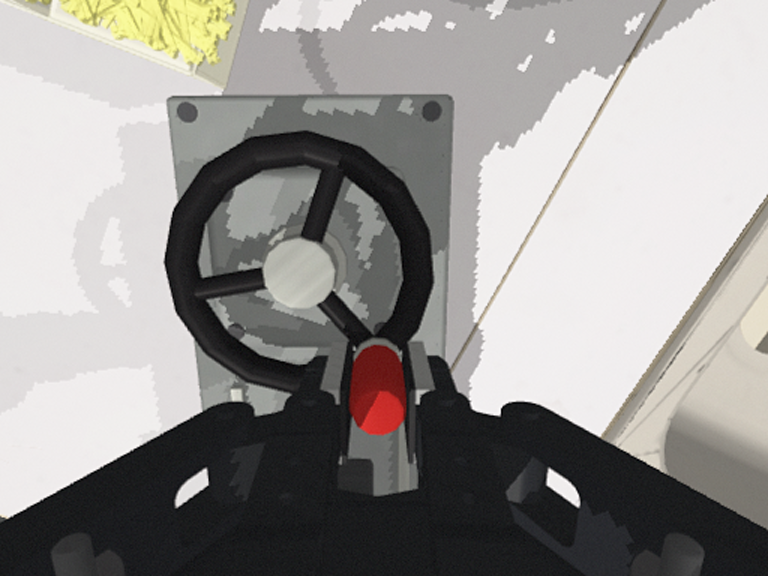

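View pics/t14.png

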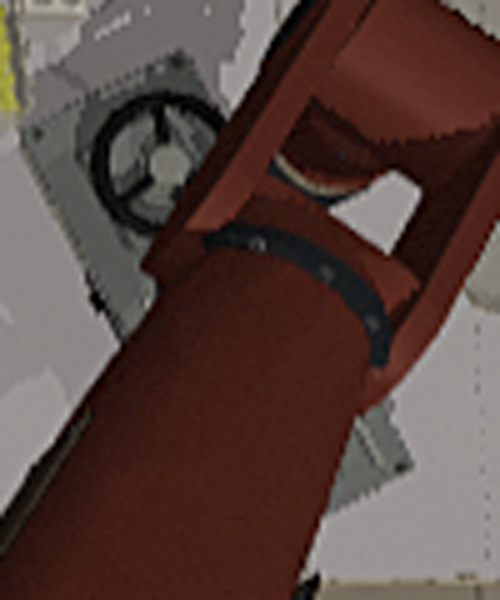

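Handle still firmly held; the cup is hidden in both views. Total 5.27 rad and 12.2 N, which may be the onset.

Request:
play_rows(
  targets=[
    [1, 0.0008, -0.001, -0.0008, 0, 0.7, -0.6],
    [1, 0.0007, -0.0018, -0.0018, 0, 0.7, -0.6],
    [1, 0.0007, -0.0025, -0.0029, 0, 0.7, -0.6],
    [1, 0.0007, -0.0032, -0.0039, 0, 0.7, -0.6],
    [1, 0.0007, -0.0038, -0.005, 0, 0.7, -0.6],
    [1, 0.0007, -0.0044, -0.0061, 0, 0.7, -0.6],
    [1, 0.0006, -0.005, -0.0072, 0, 0.7, -0.6],
    [1, 0.0006, -0.0056, -0.0083, 0, 0.7, -0.6],
    [1, 0.0006, -0.0061, -0.0095, 0, 0.7, -0.6],
    [1, 0.0006, -0.0066, -0.0106, 0, 0.7, -0.6],
  ],
)

```text
clock: 22.87
position: [0.5937, -0.3572, 0.1188]
eef_rot: [[0.013, 0.898, 0.439], [-0.008, 0.44, -0.898], [-1.0, 0.008, 0.013]]
contact_force: [12.9, -4.3, -8.6]
finger_gap: 0.0168
```

```bash
python3 arc.py .617 -.3225 0.25
```

```text
clk 22.87 pos [ 0.5937 -0.3572  0.1188] ang 2.1628 r 0.0418 F_tan -13.09 F_rad -3.58 Fz -8.57
[1, 0.0008, -0.0007, -0.0008, -0.0, 0.7, -0.5], [1, 0.0008, -0.0012, -0.0017, -0.0, 0.7, -0.5], [1, 0.0008, -0.0017, -0.0027, -0.0, 0.7, -0.5], [1, 0.0007, -0.0021, -0.0036, -0.0, 0.7, -0.5], [1, 0.0007, -0.0025, -0.0046, -0.0, 0.7, -0.5], [1, 0.0007, -0.0029, -0.0056, -0.0, 0.7, -0.5], [1, 0.0007, -0.0033, -0.0066, -0.0, 0.7, -0.5], [1, 0.0007, -0.0036, -0.0075, -0.0, 0.7, -0.5], [1, 0.0007, -0.004, -0.0085, -0.0, 0.7, -0.5], [1, 0.0007, -0.0043, -0.0096, -0.0, 0.7, -0.5],
```

Rising at about 6-7 N/rad: onset near 5.08 rad, so the target is around 5.8 rad and 15.5 N.

Request:
play_rows(
  targets=[
    [1, 0.0008, -0.0007, -0.0008, 0, 0.7, -0.5],
    [1, 0.0008, -0.0012, -0.0017, 0, 0.7, -0.5],
    [1, 0.0008, -0.0017, -0.0027, 0, 0.7, -0.5],
    [1, 0.0007, -0.0021, -0.0036, 0, 0.7, -0.5],
    [1, 0.0007, -0.0025, -0.0046, 0, 0.7, -0.5],
    [1, 0.0007, -0.0029, -0.0056, 0, 0.7, -0.5],
    [1, 0.0007, -0.0033, -0.0066, 0, 0.7, -0.5],
    [1, 0.0007, -0.0036, -0.0075, 0, 0.7, -0.5],
    [1, 0.0007, -0.004, -0.0085, 0, 0.7, -0.5],
    [1, 0.0007, -0.0043, -0.0096, 0, 0.7, -0.5],
  ],
)

```text
clock: 23.7
position: [0.5903, -0.3546, 0.1188]
eef_rot: [[0.013, 0.898, 0.439], [-0.011, 0.439, -0.898], [-1.0, 0.007, 0.016]]
contact_force: [13.1, -6.2, -7.1]
finger_gap: 0.0165
```

```bash
python3 arc.py .617 -.3225 0.25
```

```text
clk 23.7 pos [ 0.5903 -0.3546  0.1188] ang 2.2645 r 0.0418 F_tan -14.0 F_rad -3.61 Fz -7.14
[1, 0.0008, -0.0006, -0.0009, -0.1, 0.9, -0.4], [1, 0.0008, -0.001, -0.0019, -0.1, 0.9, -0.4], [1, 0.0008, -0.0014, -0.0029, -0.1, 0.9, -0.4], [1, 0.0007, -0.0017, -0.0038, -0.1, 0.9, -0.4], [1, 0.0007, -0.002, -0.0048, -0.1, 0.9, -0.4], [1, 0.0007, -0.0023, -0.0059, -0.1, 0.9, -0.4], [1, 0.0007, -0.0026, -0.0069, -0.1, 0.9, -0.4], [1, 0.0007, -0.0028, -0.0079, -0.1, 0.9, -0.4], [1, 0.0006, -0.0031, -0.0089, -0.1, 0.9, -0.4], [1, 0.0006, -0.0032, -0.0099, -0.1, 0.9, -0.4],
```

Request:
play_rows(
  targets=[
    [1, 0.0008, -0.0006, -0.0009, 0, 0.9, -0.4],
    [1, 0.0008, -0.001, -0.0019, 0, 0.9, -0.4],
    [1, 0.0008, -0.0014, -0.0029, 0, 0.9, -0.4],
    [1, 0.0007, -0.0017, -0.0038, 0, 0.9, -0.4],
    [1, 0.0007, -0.002, -0.0048, 0, 0.9, -0.4],
    [1, 0.0007, -0.0023, -0.0059, 0, 0.9, -0.4],
    [1, 0.0007, -0.0026, -0.0069, 0, 0.9, -0.4],
    [1, 0.0007, -0.0028, -0.0079, 0, 0.9, -0.4],
    [1, 0.0006, -0.0031, -0.0089, 0, 0.9, -0.4],
    [1, 0.0006, -0.0032, -0.0099, 0, 0.9, -0.4],
  ],
)

```text
clock: 24.53
position: [0.5874, -0.3521, 0.1188]
eef_rot: [[0.013, 0.899, 0.438], [-0.011, 0.438, -0.899], [-1.0, 0.007, 0.016]]
contact_force: [13.5, -8.2, -8.3]
finger_gap: 0.0165
```

```bash
python3 arc.py .617 -.3225 0.3
```

```text
clk 24.53 pos [ 0.5874 -0.3521  0.1188] ang 2.3552 r 0.0419 F_tan -15.39 F_rad -3.73 Fz -8.33
[1, 0.0008, -0.0005, -0.0012, -0.1, 0.9, -0.4], [1, 0.0008, -0.0009, -0.0024, -0.1, 0.9, -0.4], [1, 0.0008, -0.0012, -0.0036, -0.1, 0.9, -0.4], [1, 0.0008, -0.0015, -0.0048, -0.1, 0.9, -0.4], [1, 0.0007, -0.0017, -0.0061, -0.1, 0.9, -0.4], [1, 0.0007, -0.002, -0.0073, -0.1, 0.9, -0.4], [1, 0.0007, -0.0021, -0.0085, -0.1, 0.9, -0.4], [1, 0.0007, -0.0023, -0.0098, -0.1, 0.9, -0.4], [1, 0.0007, -0.0024, -0.0111, -0.1, 0.9, -0.4], [1, 0.0006, -0.0024, -0.0123, -0.1, 0.9, -0.4],
```

Request:
play_rows(
  targets=[
    [1, 0.0008, -0.0004, -0.001, 0, 0.9, -0.4],
    [1, 0.0008, -0.0007, -0.002, 0, 0.9, -0.4],
    [1, 0.0008, -0.001, -0.003, 0, 0.9, -0.4],
    [1, 0.0008, -0.0012, -0.0039, 0, 0.9, -0.4],
    [1, 0.0007, -0.0014, -0.0049, 0, 0.9, -0.4],
    [1, 0.0007, -0.0016, -0.0059, 0, 0.9, -0.4],
    [1, 0.0007, -0.0018, -0.0069, 0, 0.9, -0.4],
    [1, 0.0007, -0.0019, -0.0079, 0, 0.9, -0.4],
    [1, 0.0007, -0.002, -0.0088, 0, 0.9, -0.4],
    [1, 0.0006, -0.0022, -0.0098, 0, 0.9, -0.4],
  ],
)

```text
clock: 25.37
position: [0.585, -0.3496, 0.1188]
eef_rot: [[0.012, 0.899, 0.438], [-0.012, 0.438, -0.899], [-1.0, 0.006, 0.016]]
contact_force: [12.8, -9.6, -8.7]
finger_gap: 0.0165
```

```bash
python3 arc.py .617 -.3225 0.25
```

```text
clk 25.37 pos [ 0.585  -0.3496  0.1188] ang 2.4378 r 0.0419 F_tan -15.6 F_rad -3.58 Fz -8.65
[1, 0.0008, -0.0003, -0.001, -0.1, 0.9, -0.3], [1, 0.0008, -0.0005, -0.002, -0.1, 0.9, -0.3], [1, 0.0008, -0.0007, -0.0031, -0.1, 0.9, -0.3], [1, 0.0008, -0.0009, -0.0041, -0.1, 0.9, -0.3], [1, 0.0007, -0.0011, -0.0051, -0.1, 0.9, -0.3], [1, 0.0007, -0.0012, -0.0062, -0.1, 0.9, -0.3], [1, 0.0007, -0.0013, -0.0072, -0.1, 0.9, -0.3], [1, 0.0007, -0.0013, -0.0083, -0.1, 0.9, -0.3], [1, 0.0007, -0.0014, -0.0093, -0.1, 0.9, -0.3], [1, 0.0007, -0.0014, -0.0104, -0.1, 0.9, -0.3],
```

5.71 rad and 15.6 N, about 5 N over free and roughly 20 N of clamping. I'll unload at this pose, then open and lift.

Request:
play_rows(
  targets=[
    [1, 0, 0, 0, 0, 0, 0],
    [1, 0, 0, 0, 0, 0, 0],
    [1, 0, 0, 0, 0, 0, 0],
    [0.5, 0, 0, 0, 0, 0, 0],
    [0.2, 0, 0, 0, 0, 0, 0],
    [0, 0, 0, 0, 0, 0, 0],
    [0, 0, 0, 0, 0, 0, 0],
    [0, -0.01, 0, 0, 0, 0, 0],
    [0, -0.04, 0, 0, 0, 0, 0],
    [0, -0.07, 0, 0, 0, 0, 0],
  ],
)

```text
clock: 26.2
position: [0.5826, -0.3479, 0.1877]
eef_rot: [[0.008, 0.899, 0.438], [-0.01, 0.438, -0.899], [-1.0, 0.003, 0.012]]
contact_force: [0.7, -0.6, 0.5]
finger_gap: 0.0425
```

```bash
python3 -c "
from h import *
delta((0.53,-0.364,0.24),-63.9)"
```

```text
clk 26.2 pos [ 0.5826 -0.3479  0.1877] gap 0.0425 F [ 0.71 -0.62  0.46] delta [-0.0526 -0.0541 -0.0079] [-0.13  0.69 -0.16]
```

Request:
play_rows(
  targets=[
    [0, -0.03, 0, 0, 0, 0.7, 0],
    [0, -0.053, 0, 0, 0, 0.7, 0],
    [0, -0.053, -0.02, -0.003, 0, 0.7, 0],
    [0, -0.053, -0.04, -0.006, 0, 0.7, 0],
    [0, -0.053, -0.05, -0.008, 0, 0.7, 0],
    [0, -0.053, -0.054, -0.008, 0, 0.7, 0],
    [0, -0.053, -0.054, -0.008, 0, 0.7, 0],
    [0, -0.053, -0.054, -0.008, 0, 0.7, 0],
    [0, -0.053, -0.054, -0.008, 0, 0.7, 0],
    [0, -0.053, -0.054, -0.008, 0, 0.7, 0],
  ],
)

```text
clock: 27.03
position: [0.5306, -0.3635, 0.2401]
eef_rot: [[0.002, 0.899, 0.439], [0.002, 0.438, -0.899], [-1.0, 0.003, -0.001]]
contact_force: [-0.1, -0.2, 0.2]
finger_gap: 0.0427
```

```bash
python3 -c "
from h import *
delta((0.53,-0.364,0.24),-63.9)
d=cams.get_image('wrist');crop(d,'w15.png',0,0,512,384,1.5);np.save('w15.npy',d,allow_pickle=True);crop(d,'w15c.png',190,100,320,330,2.5)"
```

```text
clk 27.03 pos [ 0.5306 -0.3635  0.2401] gap 0.0427 F [-0.08 -0.24  0.16] delta [ 0.0001 -0.0008  0.0001] [-0.09 -0.03 -0.16]
```

View pics/w15.png

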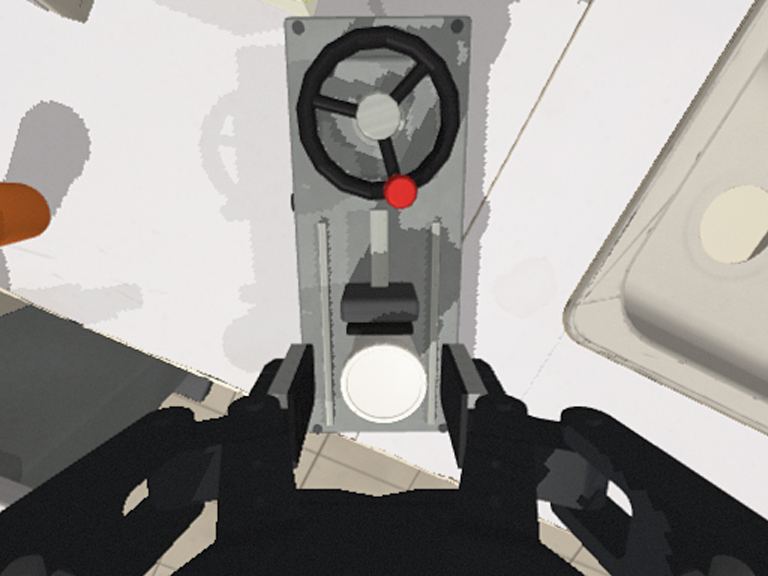

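View pics/w15c.png

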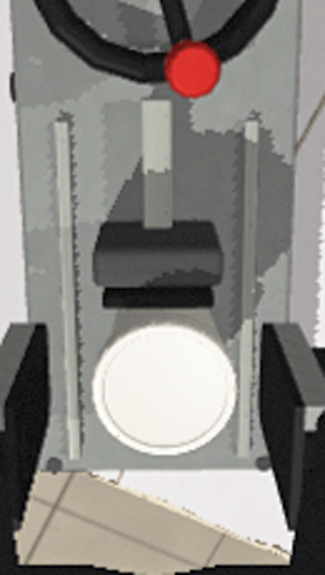

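The cup stands upright against the stop (lid at (384,383)), handle free at (401,192), and the pad is clearly compressed. I'll check handle angle and pad compression numerically.

```bash
python3 - <<'E'
from h import *
C=np.array([.617,-.3225])
for n,h,hub,lid in(("w8",(349,190),(378,110),(382.5,346.5)),("w15",(401,192),(378,117),(384,382))):
    d=np.load(n+'.npy',allow_pickle=True).item()
    f=lambda u,v,z: ray(d,u/1.5-.2,v/1.5-.2,z)
    p=f(*h,.13);q=f(*hub,.094);print(n,np.round(p,4),np.round(q,4),[np.degrees(np.arctan2(*(p[:2]-c)[::-1]))%360 for c in(C,q[:2])],np.round(f(*lid,.111),4))
d=np.load('w15.npy',allow_pickle=True).item(); crop(d,'w15d.png',215,180,295,290,7)
d=np.load('w8.npy',allow_pickle=True).item(); crop(d,'w8d.png',215,130,295,240,7)
E
```

```text
w8 [ 0.5758 -0.328   0.13  ] [ 0.6164 -0.323   0.094 ] [np.float64(187.61239517160215), np.float64(187.0005529543132)] [ 0.5058 -0.3804  0.111 ]
w15 [ 0.585  -0.3509  0.13  ] [ 0.6154 -0.323   0.094 ] [np.float64(221.63788351949225), np.float64(222.56629077713941)] [ 0.4773 -0.3947  0.111 ]
```

View pics/w15d.png

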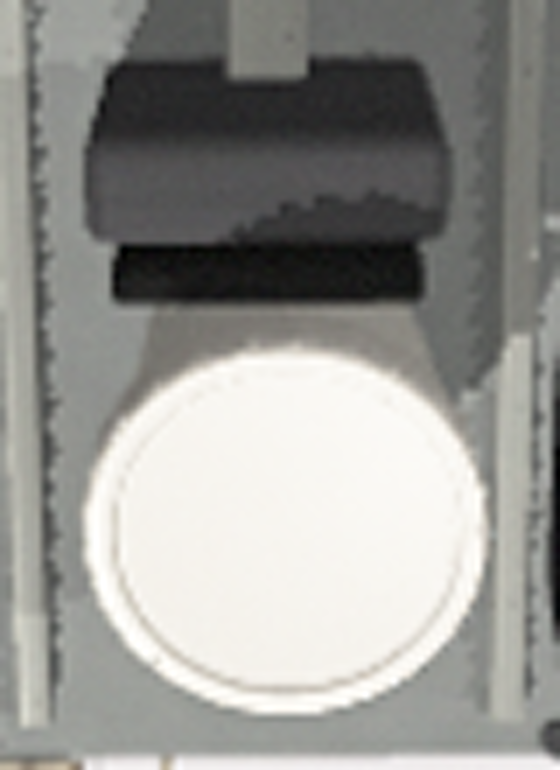

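View pics/w8d.png

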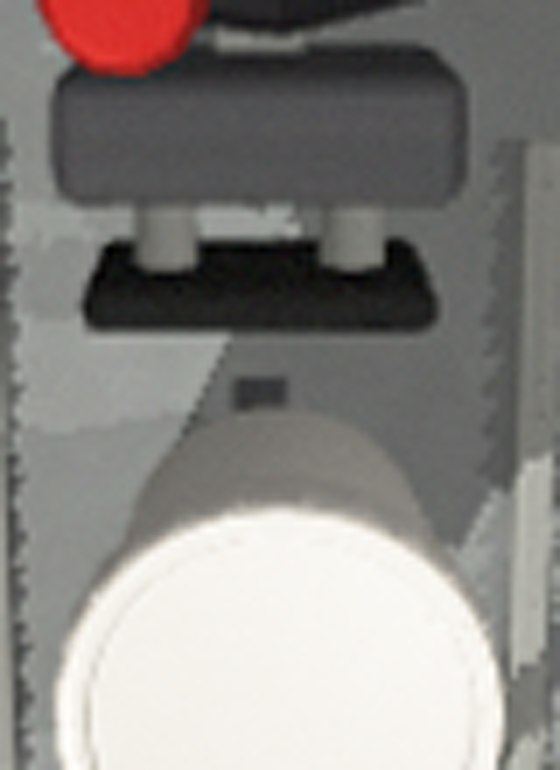

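The handle has turned 5.68 rad, matching the TCP track. Jaw travel of 56.8 mm, less a 17 mm gap and a 32 mm slide, leaves 7.6 mm of pad compression, or about 23 N. The cup is centred within about 2 mm, so I'm handing in.

```bash
python3 -c "
from plant import arm,monitor
print(arm.finish_job()); print(monitor.get_state()['clock'])"
```

```text
the job is handed in; nothing more can be done
None
the job is handed in; nothing more can be done
```

The white-lidded cup is clamped upright against the V stop at an estimated 18 to 23 N, and the job was handed in at about 27 s. No verdict was reported.

I set the cup down near the nest, let go, gripped the red handle and wound it about 5.7 rad clockwise, then let go and withdrew.

**Tension checks:**
- **Handle force:** it rose from about 10.5 N free to 15.6 N, which means roughly 20–21 N of clamping.
- **Turn past contact:** contact began near 5.08 rad, which suggests about 18.5 N.
- **Camera geometry:** 56.8 mm of jaw travel less the 17 mm gap and the 32 mm slide leaves about 7.6 mm of pad compression, or roughly 23 N.

The three estimates differ by a few newtons, but all lie within 14–32 N.

**Last look:** the cup was upright and about 2 mm off centre. The handle was free and had not sprung back (5.68 rad from the picture against 5.71 rad from the arm). The gripper was clear, with no contact force.

**Not confirmed:**
- The arm hid the cup for most of the winding, so I saw it against the stop only after letting go.
- I did not take a final picture of the yellow-lidded cup and the timer; the arm never went near them after the white cup was picked up.

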